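# Fit the circlip on the stub axle and hold it spread at its groove

### The arm

A 7-joint arm with a two-finger parallel gripper is mounted at the origin on the work surface. World frame = base frame: x ahead of the robot, y to its left, z up, the work surface at z = 0. Lengths are in m, angles in rad, forces in N, time in s.
With the tool pointing down it reaches from about 0.4 to 0.875 m from the base axis. Payload 19.3 kg.
Tool frame: the origin (TCP) lies at the very end of the fingers, on their centre line; the grasp point (between the pads) lies 19 mm behind it; z points along the fingers, y is the direction in which the jaws open and shut (so a half turn about z gives the same grasp; the last joint's range is limited). The gripper opens to 85 mm and grips with 20 to 120 N. Pads are 22 mm wide; open, the fingers measure 114 mm over their backs; the gripper's body (76 mm by 85 mm) begins 54 mm behind the grasp point. The pads swing forward as they close: fully open they stand 13 mm farther back than shut.
Start: joints at [-1.213, 0.521, -0.036, 1.599, 0.021, 1.021, -0.113], TCP at [0.259, 0.569, 0.206] pointing down, gripper open.
Joint ranges: [-2.91, 2.91], [-0.3, 2.13], [-1.5, 1.42], [0.17, 2.43], [-1.26, 4.41], [0.16, 1.93], [-2.52, 2.52]. Speed limits (rad/s): [1.89, 1.89, 2.39, 2.39, 3.01, 3.01, 3.01].

### API

Orientations are given as [roll, pitch, yaw] about the fixed x, y, z axes, in that order (R = Rz(yaw) Ry(pitch) Rx(roll)).
In Python, from workcell import bot gives the robot as it stands.
- The arm moves only by the tool apply_moves, never from a script. Its argument "commands" is a list of rows, each an object with "travel": the shift along the tool's x, y, z in m, a list of three; "twist": the turn, a rotation vector about the tool's x, y, z in degrees, a list of three; "claw": the finger opening in m, from 0 to 0.0854. A call has 1 to 10 rows; each row is the pose to reach, as a shift and turn from the pose commanded when the call began, along the tool's axes at that moment; what a row does not reach only later rows make up. A row lasts 1/10 s, in which the tool goes at most 50 mm and 8.59 degrees, less where a joint would pass 70% of its speed; a pose out of reach is approached as far as the arm can. A call with a gripper value outside its range is refused whole. The fingers move at their own pace and stop on an object; "force" is the grip in N (left out, the last holds). Time passes only in rows, so rows that repeat a pose let the fingers close. It gives the time, the measured TCP pose, the force and the opening at its end, in the units of the state.
- bot.observe(): the state, without advancing time (a new reading comes with each control period).
- bot.grab_frame(name): name is "scene" or "top" or "wrist"; returns a dict with "frame" (420x560x3 uint8, blue, green, red), "fx", "fy", "cx", "cy" (pixels), "pose" (4x4, takes a point from camera to world coordinates); the wrist camera has in their place "tool_from_camera" (4x4, takes a point from camera to tool coordinates, whose origin is the TCP and whose axes are the flange's). Camera axes: x right, y up, looking along -z (the intrinsics and any distortion apply to the point x, -y, -z); pixel columns grow to the right and rows downward; lengths in m; the calibration is good to about 2 mm. The wrist camera is an equidistant fisheye: a pixel r from the principal point sees the ray r / f radians off the axis. A picture is of the moment at which its call begins: read the wrist's pose just before it. There is no depth.
- bot.job_done(): hands the job in, once; it reports no verdict.
The state is a dict: "clock": time; "qpos": joint angles; "qd": joint speeds; "joint_efforts": joint torques, N m; "position": TCP position; "tool_rot": TCP orientation; "force": force on the tool from outside, world axes, zero at the start; "moment": the same for the moment, N m; "grip_width": finger opening in m.
Only numpy, scipy, OpenCV 4.12 (cv2) and the standard library are available. Lean on these libraries where they do the work, as an engineer would, in place of code of your own. Each camera call takes 0.05 s, during which the arm holds its last target.

### The job

The bearing has just been pressed onto the stub axle that stands in the chuck: lift the fitting sleeve off the axle end and stand it back in its own storage insert, the one it fits, then leave it there. Next take the circlip pliers by their handles, squeeze the handles fully to their stop so that the tips spread the circlip, lift it on the tips and slide it down over the axle end until it lies level against the washer, in line with the groove. Finish there, still holding the pliers squeezed so that the circlip stays spread around the groove and can be checked before it is let close, and leave the other things on the bench where they are.

Things in the scene. Friction and masses are not known exactly. Their poses are not given: they have to be found in the camera images.
- axle: stub axle with a ball bearing, upright in a three-jaw chuck on a green rotary table 130 mm square, fixed. Origin: on the bench under the axle's axis, z up. Table to z 34 mm (handwheel out to x 115 mm); chuck 92 mm wide to z 84, jaws to z 91; bearing 68 mm wide to z 108; washer 47 mm wide to z 115; groove 35 mm wide, 4 mm high; 38 mm axle end to z 131, chamfered to 31 mm at its end, z 134
- seat (a point): point on the axle's axis at the top face of the washer, which is the lower edge of the groove, 115 mm above the bench; the fitted circlip's underside lies here
- sleeve: plain aluminium tube, outside 52 mm, bore 41 mm, 62 mm long, 0.1 to 0.2 kg, standing loose on the washer over the axle end (the axle reaches 19 mm up into it). Origin: centre of its lower end, z along its axis
- slot_mid: the sleeve's own insert, empty: grey block 76 x 76 mm, 24 mm high, with a round recess 56 mm across, 14 mm deep, 2 mm lead-in. Origin: centre of its underside, 6 mm above the bench on a base plate; recess on its z axis, recess floor at z 10 mm. The three inserts stand 80 mm apart in a row along their x axis, in any order; a tab at each one's -y side pictures its tube
- slot_small: insert like slot_mid for a smaller tube: recess 44 mm across, empty; the sleeve does not fit it
- slot_large: insert like slot_mid for a larger tube: recess 67 mm across, holding sleeve_large
- sleeve_large: aluminium tube 63 mm across, 62 mm long, standing in slot_large and rising 48 mm above the block; not to be moved. Origin: centre of its lower end
- pliers: circlip pliers, tips bent down 90 degrees, 0.12 to 0.2 kg, lying level in a cradle. Origin: centre of the pivot, 34.5 mm above the bench, at mid-thickness; x points to the tips, z up. Two rubber-covered handles, 9 mm high, 7 mm wide, run back to x = -128 mm; squeezing them together spreads the tips. The pliers lift straight up out of the cradle
- cradle: fixed grey plastic base 70 mm wide, 6 mm high, under the pliers, same x, y and axes as the pliers' pivot at the start, origin on the bench; supports 30 mm high under the pivot and at x = -106 to -118 mm (76 mm wide); a pad 14 mm high, x = 63 to 103 mm, under the circlip
- pliers_grip (a point): point midway between the handles where they are to be gripped, 50 mm behind the pivot (x = -50 mm in the pliers' frame), 34.5 mm above the bench at the start. Across the outsides here: 50 mm relaxed, 34 mm at the stop, where the two gripping faces are flat and parallel from x = -32 to -70 mm; the pliers balance about here
- pliers_left (a joint): turn of the left (+y) handle and its tip: 0 relaxed, 0.17 rad with the handles squeezed to the stop (to 0.2 under a hard grip); a spring returns it. About 9 N on each handle reaches the stop with the circlip on; 20 to 30 N holds it there firmly
- pliers_right (a joint): the same for the right (-y) handle; both turn together
- circlip: circlip, dark steel, 3 mm thick, 14 g, lying on the cradle's pad with the pliers' tips already through its two eyes; spread, it hangs on the tips by its spring. Origin: centre of its bore, at its underside, 20.5 mm below the pliers' mid-plane (pin ends 4.5 mm lower); x as the pliers' x; 73 mm ahead of the pivot (72 mm spread). Eyes and gap on its -x side. Spread: bore 44 mm, outside 55 mm
- clip_left (a joint): spreading of the circlip's left (+y) arm: 0 relaxed (bore too small for the axle), about 0.15 rad when the pliers are at their stop; it clears the 38 mm axle above about 0.11 rad; a spring closes it
- clip_right (a joint): the same for its right (-y) arm; both turn together
- gear: steel spur gear 61 mm across, lying on the bench; leave it
- grease_jar: closed jar, 60 mm across, 60 mm high; leave it
- spare_bearing: loose ball bearing 47 mm across; leave it
- calliper: vernier calliper lying flat, 200 mm; leave it
Not all that is in view belongs to the job. Leave any red look-alike of the circlip alone.

How it is judged:
On the way, in this order (a step that is already met when the one before it is completed fails the run):
1. the sleeve stands in its own insert, let go (horizontal distance between sleeve and slot_mid below 0.005 m and z of sleeve in the frame of slot_mid between 0.006 and 0.014 m and angle between sleeve's own z axis and vertical below 0.1 rad and contact force between the fingers and sleeve below 0.2 N and linear speed of sleeve below 0.02 m/s), for 0.2 s.
2. the circlip is spread on the pliers' tips and lifted clear of the cradle (value of joint each of clip_left, clip_right above 0.11 rad and height (world z) of circlip above 0.05 m and contact force between the fingers and pliers above 2 N), for 0.2 s.
At the end, for the whole second after the job is handed in: The sleeve stands let go in its own insert. The circlip is around the axle: centre within 5 mm of the axis, underside within 2 mm of the washer (2.5 mm above it), level within 7 degrees, arms spread over 0.11 rad, still. The fingers hold the pliers squeezed over 0.13 rad (all of step 1 and value of joint each of clip_left, clip_right above 0.11 rad and horizontal distance between circlip and seat below 0.005 m and z of circlip in the frame of seat between -0.002 and 0.0025 m and angle between circlip's own z axis and vertical below 0.12 rad and linear speed of circlip below 0.02 m/s and value of joint each of pliers_left, pliers_right above 0.13 rad and height (world z) of pliers_grip above 0.1 m and contact force between the fingers and pliers above 2 N and contact force between the fingers and circlip below 0.2 N); the arm keeps its last pose, push and grip.
It fails at once if another thing on the bench is moved by more than 30 mm (distance of any of sleeve_large, gear, grease_jar, spare_bearing, calliper from where it was at the start of the episode above 0.03 m).
It also fails if it takes over 58 s, if anything falls off the work surface, if the arm or the gripper's body presses on something with over 40 N, if the wrist force passes 120 N, or if a joint passes its speed limit or range.

## Working session

There is one attempt and no reset: what is moved stays moved. The work goes in short steps, Python scripts to look and compute and a tool call to move; the robot and the scene stay as the last step left them, time stands still between calls to the robot, and variables do not carry over. Pictures are saved under pics/ and viewed, and the job is handed in when it is done.

Besides the shell and the picture viewer there is one more tool, called after "Emit:" as name(argument=value, ...) on one line, values as JSON. apply_moves: Moves the arm, as the interface text tells. Its arguments: {"type":"object","properties":{"commands":{"type":"array"},"force":{"type":"number"}},"required":["commands"]}

```bash
ls; mkdir -p pics
python3 - <<'E'
from workcell import bot
import cv2
s=bot.observe()
for k,v in s.items(): print(k,v)
for n in ("scene","top","wrist"):
    d=bot.grab_frame(n); cv2.imwrite(f"pics/{n}0.png",d["frame"])
    print(n,{k:v for k,v in d.items() if k!="frame"})
E
```

```text
pics
clock 0.0
qpos [-1.21321904  0.52200074 -0.03633676  1.60001795  0.02121355  1.0210779
 -0.11278574]
qd [ 4.08242975e-04  6.39752962e-04  1.18824521e-03 -8.76908951e-05
  1.45528331e-03  3.05113684e-05 -9.57314196e-04]
joint_efforts [ 5.30876889e-05 -9.27124214e+01  1.98060460e+00 -3.69927549e+01
  1.79512147e-02  8.20808782e-03 -5.41333702e-05]
position [0.25916323 0.56833304 0.20553035]
tool_rot [-3.14047752e+00  8.64033367e-05  2.71383508e+00]
force [ 0.25867408 -0.41630869  0.16233081]
moment [ 0.01597585 -0.01584473 -0.01664605]
grip_width 0.08525344147104208
scene {'fx': 396.8163167100613, 'fy': 396.8163167100613, 'cx': 287.111445861188, 'cy': 207.53683305998635, 'pose': array([[ 0.36384553, -0.7378696 ,  0.56847593,  1.05197847],
       [ 0.93145573,  0.28991467, -0.21986292, -0.21250548],
       [-0.00257935,  0.60950631,  0.79277702,  0.79760499],
       [ 0.        ,  0.        ,  0.        ,  1.        ]])}
top {'fx': 521.5027575072518, 'fy': 521.5027575072518, 'cx': 281.955781587872, 'cy': 207.4801405214214, 'pose': array([[ 0.00527756,  0.99103983, -0.13346238,  0.3849993 ],
       [-0.99997912,  0.00572796,  0.00299104, -0.01809413],
       [ 0.0037287 ,  0.13344381,  0.99104937,  1.26758448],
       [ 0.        ,  0.        ,  0.        ,  1.        ]])}
wrist {'fx': 325.19226210127806, 'fy': 325.19226210127806, 'cx': 279.7230750720137, 'cy': 212.60948338538776, 'tool_from_camera': array([[ 7.61034379e-04,  9.45354086e-01,  3.26044589e-01,
         8.57164239e-02],
       [ 9.99999678e-01, -8.02051709e-04, -8.62235938e-06,
         1.38782839e-04],
       [ 2.53353437e-04,  3.26044490e-01, -9.45354392e-01,
        -1.66126833e-01],
       [ 0.00000000e+00,  0.00000000e+00,  0.00000000e+00,
         1.00000000e+00]])}
```

View pics/scene0.png

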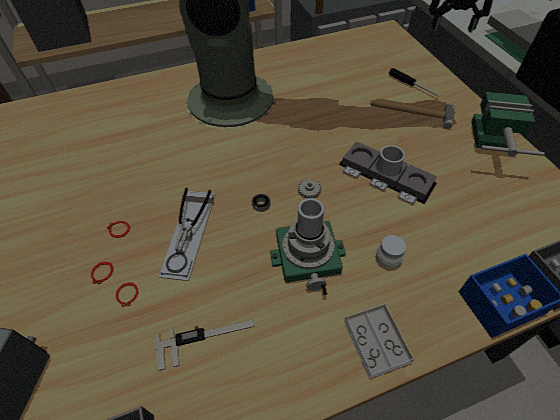

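View pics/top0.png

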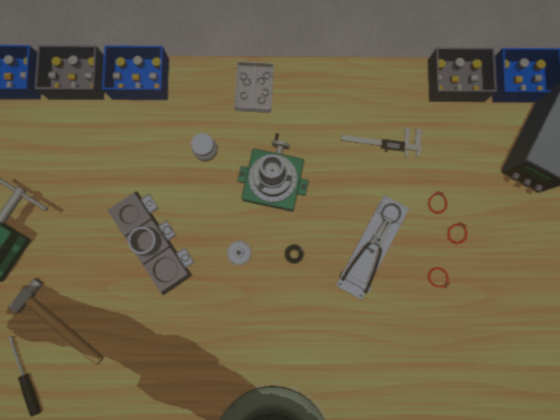

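View pics/wrist0.png

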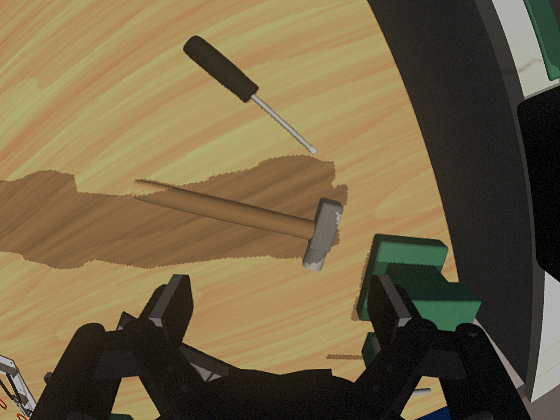

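```bash
cat > h.py <<'E'
import numpy as np, cv2
from scipy.spatial.transform import Rotation as R
def ray(d,u,v,pose=None):
    u=np.asarray(u,float);v=np.asarray(v,float)
    if pose is None:
        c=np.array([(u-d["cx"])/d["fx"],-(v-d["cy"])/d["fy"],-1.0]);T=d["pose"]
    else:
        x=(u-d["cx"])/d["fx"];y=(v-d["cy"])/d["fy"];r=np.hypot(x,y)
        s=np.sin(r)/r if r>1e-9 else 1.0
        c=np.array([x*s,-y*s,-np.cos(r)]);T=pose@d["tool_from_camera"]
    return T[:3,3],T[:3,:3]@c
def onz(d,u,v,z,pose=None):
    o,r=ray(d,u,v,pose);return o+r*(z-o[2])/r[2]
def proj(d,p,pose=None):
    T=d["pose"] if pose is None else pose@d["tool_from_camera"]
    c=T[:3,:3].T@(np.asarray(p,float)-T[:3,3]);q=np.array([c[0],-c[1],-c[2]])
    if pose is None: return np.array([d["cx"]+d["fx"]*q[0]/q[2],d["cy"]+d["fy"]*q[1]/q[2]])
    rr=np.hypot(q[0],q[1]);th=np.arctan2(rr,q[2])
    return np.array([d["cx"]+d["fx"]*th*q[0]/rr,d["cy"]+d["fy"]*th*q[1]/rr])
def tool(s):
    T=np.eye(4);T[:3,:3]=R.from_euler('xyz',s["tool_rot"]).as_matrix();T[:3,3]=s["position"];return T
def crop(img,x0,y0,w,h,k,name):
    cv2.imwrite(name,cv2.resize(img[y0:y0+h,x0:x0+w],None,fx=k,fy=k,interpolation=cv2.INTER_CUBIC))
def circ(d,c,z,r,pose=None,n=48):
    a=np.linspace(0,2*np.pi,n,endpoint=False)
    return np.array([proj(d,[c[0]+r*np.cos(t),c[1]+r*np.sin(t),z],pose) for t in a])
E
python3 - <<'E'
import cv2
from h import *
t=cv2.imread("pics/top0.png")
crop(t,95,120,220,180,3.6,"pics/t1.png")
crop(t,325,180,150,130,5,"pics/t2.png")
s=cv2.imread("pics/scene0.png")
crop(s,240,130,210,160,3.8,"pics/s1.png")
crop(s,90,170,140,130,5,"pics/s2.png")
E
```

```text
(no output)
```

View pics/t1.png

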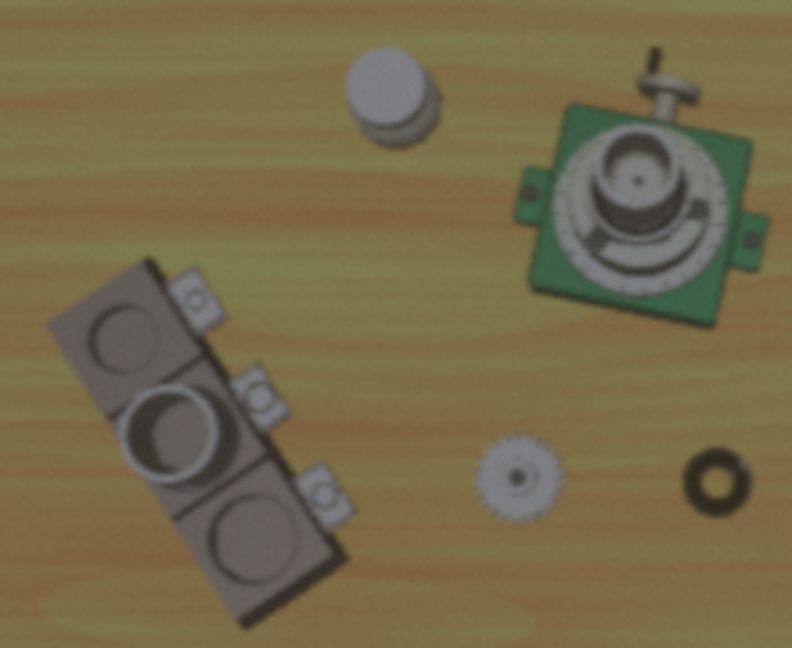

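View pics/t2.png

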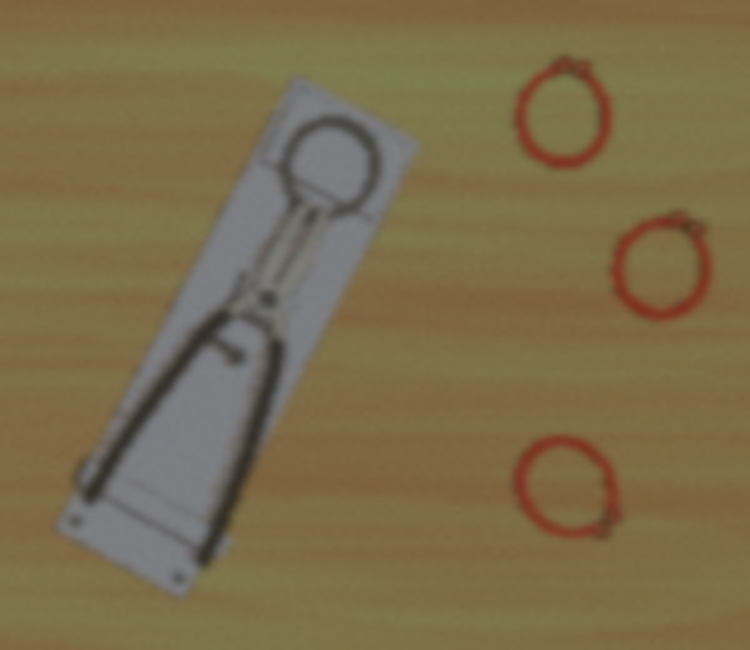

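View pics/s1.png

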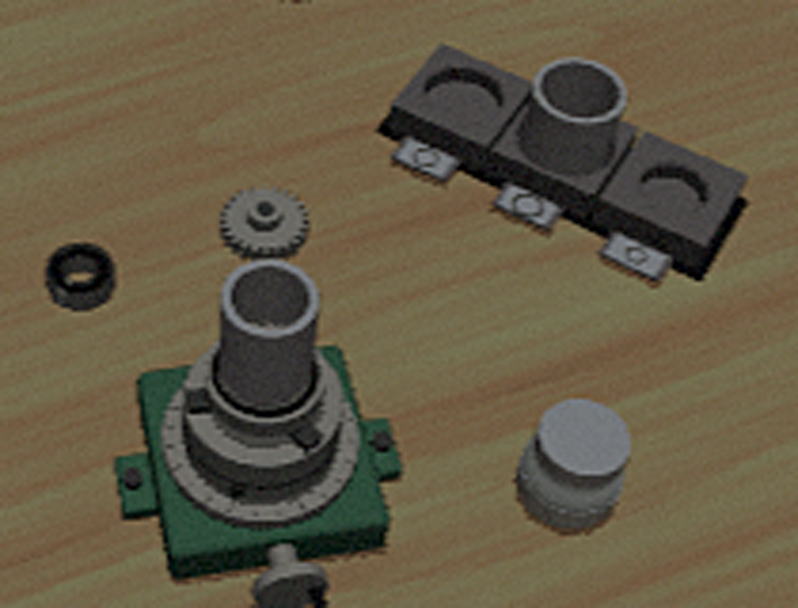

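View pics/s2.png

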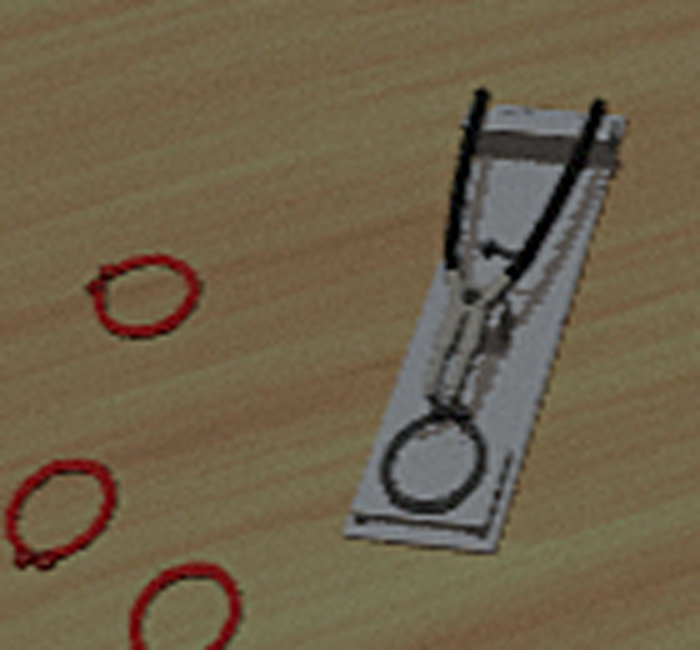

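Run:
```python
from workcell import bot
from h import *
d=bot.grab_frame("top");s=bot.grab_frame("scene")
def f(d,x,y,k,x0,y0,z): return onz(d,x/k+x0,y/k+y0,z)
C=lambda x,y,z:f(d,x,y,3.6,95,120,z)
S=lambda x,y,z:f(s,x,y,3.8,240,130,z)
P=lambda x,y,z:f(d,x,y,5,325,180,z)
Q=lambda x,y,z:f(s,x,y,5,90,170,z)
np.set_printoptions(precision=4,suppress=True)
print("sleeve",C(638,170,.177),S(270,299,.177))
print("mid",C(254,539,.03),S(465,103,.03)); 
print("small",C(123,340,.03)); print("large rim",C(170,433,.078),S(580,91,.078))
print("pivot",P(267,298,.039),Q(471,297,.039)); print("clip",P(331,166,.017),Q(434,463,.017))
print("handle ends",P(90,497,.039),P(203,563,.039),Q(481,92,.039),Q(600,103,.039))
```

```text
sleeve [ 0.6184 -0.0002  0.177 ] [0.6268 0.0024 0.177 ]
mid [0.4022 0.2515 0.03  ] [0.4158 0.2522 0.03  ]
small [0.5328 0.3429 0.03  ]
large rim [0.4679 0.2965 0.078 ] [0.4738 0.3002 0.078 ]
pivot [ 0.4753 -0.2497  0.039 ] [ 0.4803 -0.2471  0.039 ]
clip [ 0.541  -0.2861  0.017 ] [ 0.5469 -0.2831  0.017 ]
handle ends [ 0.3818 -0.1652  0.039 ] [ 0.3517 -0.2175  0.039 ] [ 0.3592 -0.2155  0.039 ] [ 0.388  -0.1618  0.039 ]
```

```bash
cat >> h.py <<'E'
def go(s,p,yaw):
    T=tool(s);Rt=R.from_euler('xyz',[np.pi,0,np.radians(yaw)]).as_matrix()
    tr=T[:3,:3].T@(np.asarray(p)-T[:3,3]);tw=R.from_matrix(T[:3,:3].T@Rt).as_rotvec(degrees=True)
    print("travel",np.round(tr,4),"twist",np.round(tw,2))
E
python3 - <<'E'
from workcell import bot
from h import *
go(bot.observe(),[.62,0,.26],0)
go(bot.observe(),[.44,.28,.26],65)
E
```

```text
travel [-0.5641 -0.3676 -0.054 ] twist [-1.0000e-02  4.0000e-02  1.5548e+02]
travel [-0.2842 -0.1875 -0.0541] twist [-2.000e-02  2.000e-02  9.048e+01]
```

Emit:
apply_moves(commands=[{"travel":[-0.03,-0.02,-0.05],"twist":[0,0,8.5]},{"travel":[-0.06,-0.04,-0.054],"twist":[0,0,17]},{"travel":[-0.09,-0.06,-0.054],"twist":[0,0,25.5]},{"travel":[-0.12,-0.08,-0.054],"twist":[0,0,34]},{"travel":[-0.15,-0.1,-0.054],"twist":[0,0,42.5]},{"travel":[-0.18,-0.12,-0.054],"twist":[0,0,51]},{"travel":[-0.21,-0.14,-0.054],"twist":[0,0,59.5]},{"travel":[-0.24,-0.16,-0.054],"twist":[0,0,68]},{"travel":[-0.265,-0.175,-0.054],"twist":[0,0,76.5]},{"travel":[-0.285,-0.187,-0.054],"twist":[0,0,85]}])

```text
invalid input at $.commands[0]: expected keys travel, twist, claw
```

Run:
```python
from workcell import bot
from h import *
s=bot.observe();print(s["position"],s["tool_rot"],s["qpos"])
go(s,[.62,0,.26],0)
```

```text
[0.25927231 0.56853172 0.20585571] [-3.14113354e+00  1.35453962e-05  2.71368104e+00] [-1.21316916  0.52166982 -0.03631034  1.59968618  0.02117893  1.02107959
 -0.11284286]
travel [-0.5641 -0.3676 -0.054 ] twist [-1.0000e-02  4.0000e-02  1.5548e+02]
```

Emit:
apply_moves(commands=[{"travel":[-0.03,-0.02,-0.05],"twist":[0,0,8.5],"claw":0.085},{"travel":[-0.06,-0.04,-0.054],"twist":[0,0,17],"claw":0.085},{"travel":[-0.09,-0.06,-0.054],"twist":[0,0,25.5],"claw":0.085},{"travel":[-0.12,-0.08,-0.054],"twist":[0,0,34],"claw":0.085},{"travel":[-0.15,-0.1,-0.054],"twist":[0,0,42.5],"claw":0.085},{"travel":[-0.18,-0.12,-0.054],"twist":[0,0,51],"claw":0.085},{"travel":[-0.21,-0.14,-0.054],"twist":[0,0,59.5],"claw":0.085},{"travel":[-0.24,-0.16,-0.054],"twist":[0,0,68],"claw":0.085},{"travel":[-0.265,-0.175,-0.054],"twist":[0,0,76.5],"claw":0.085},{"travel":[-0.285,-0.187,-0.054],"twist":[0,0,85],"claw":0.085}])

```text
clock: 1.25
position: [0.4419, 0.2785, 0.2603]
tool_rot: [3.141, -0.0, 1.223]
force: [0.0, 0.4, -0.2]
grip_width: 0.0852
```

Run:
```python
from workcell import bot
from h import *
s=bot.observe();print(s["position"],s["tool_rot"],s["qpos"])
go(s,[.62,0,.26],0)
```

```text
[0.44190836 0.27854806 0.26029872] [ 3.14134613e+00 -1.97527711e-04  1.22285971e+00] [-0.97307811  0.31502419  0.38190799  1.81732436 -0.13465472  1.03431041
 -0.8871435 ]
travel [-0.2011  0.2624  0.0003] twist [ 1.000e-02 -2.000e-02  7.006e+01]
```

Run:
```python
from workcell import bot
from h import *
s=bot.observe();d=bot.grab_frame("wrist");cv2.imwrite("pics/w1.png",d["frame"]);np.save("w1T.npy",tool(s))
```

```text
(no output)
```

View pics/w1.png

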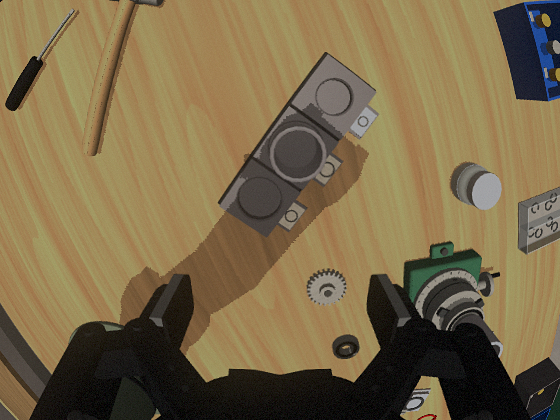

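Emit:
apply_moves(commands=[{"travel":[-0.02,0.026,0],"twist":[0,0,7],"claw":0.085},{"travel":[-0.04,0.052,0],"twist":[0,0,14],"claw":0.085},{"travel":[-0.06,0.078,0],"twist":[0,0,21],"claw":0.085},{"travel":[-0.08,0.105,0],"twist":[0,0,28],"claw":0.085},{"travel":[-0.1,0.131,0],"twist":[0,0,35],"claw":0.085},{"travel":[-0.12,0.157,0],"twist":[0,0,42],"claw":0.085},{"travel":[-0.14,0.183,0],"twist":[0,0,49],"claw":0.085},{"travel":[-0.16,0.21,0],"twist":[0,0,56],"claw":0.085},{"travel":[-0.18,0.236,0],"twist":[0,0,63],"claw":0.085},{"travel":[-0.2,0.262,0],"twist":[0,0,70],"claw":0.085}])

```text
clock: 2.3
position: [0.6218, 0.0034, 0.26]
tool_rot: [-3.141, 0.0, 0.005]
force: [-0.4, 1.4, -0.1]
grip_width: 0.085
```

Run:
```python
from workcell import bot
from h import *
s=bot.observe();d=bot.grab_frame("wrist");cv2.imwrite("pics/w2.png",d["frame"]);np.save("w2T.npy",tool(s));print(s["position"],s["tool_rot"],s["qpos"],s["qd"])
```

```text
[0.62176073 0.00341682 0.26000716] [-3.14145278e+00  1.40830064e-04  4.65260491e-03] [-0.55129026  0.55798808  0.70529857  1.57040445 -0.38452335  1.15636674
 -1.33034837] [ 0.47257128  0.39232587  0.25576357 -0.46622838 -0.32764663  0.24409036
 -0.54122353]
```

View pics/w2.png

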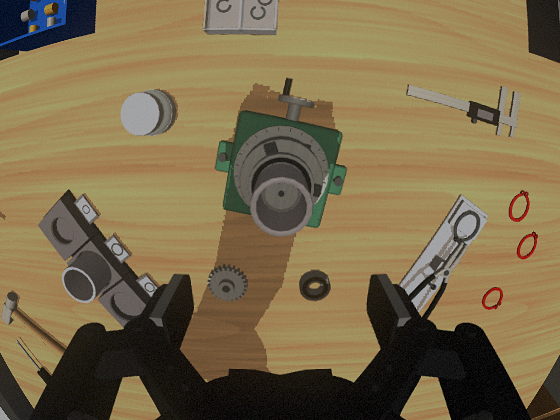

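Emit:
apply_moves(commands=[{"travel":[0,0,0],"twist":[0,0,0],"claw":0.085},{"travel":[0,0,0],"twist":[0,0,0],"claw":0.085}])

```text
clock: 2.55
position: [0.6209, 0.0049, 0.2598]
tool_rot: [-3.141, 0.001, 0.01]
force: [0.1, 0.3, 0.1]
grip_width: 0.0849
```

Run:
```python
from workcell import bot
from h import *
s=bot.observe();d=bot.grab_frame("wrist");cv2.imwrite("pics/w3.png",d["frame"]);T=tool(s);np.save("w3T.npy",T);print(s["position"],s["tool_rot"],s["qd"])
import pickle;pickle.dump({k:v for k,v in d.items() if k!="frame"},open("wc.pkl","wb"))
print(onz(d,281,207,.177,T))
c=onz(d,281,207,.177,T)
im=cv2.resize(d["frame"][100:260,190:390],None,fx=4,fy=4,interpolation=cv2.INTER_CUBIC)
for r in (.026,.0205):
    p=((circ(d,c,.177,r,T)-[190,100]+.5)*4-.5).astype(int)
    cv2.polylines(im,[p.reshape(-1,1,2)],True,(0,255,0) if r>.025 else (0,0,255),1)
cv2.imwrite("pics/w3c.png",im)
```

```text
[0.62093137 0.00492961 0.25979859] [-3.14127802e+00  6.13546672e-04  1.04255991e-02] [-0.01547899 -0.00843937 -0.00408492  0.00380961 -0.00085892 -0.00024229
 -0.00055597]
[0.62251251 0.00462906 0.177     ]
```

View pics/w3c.png

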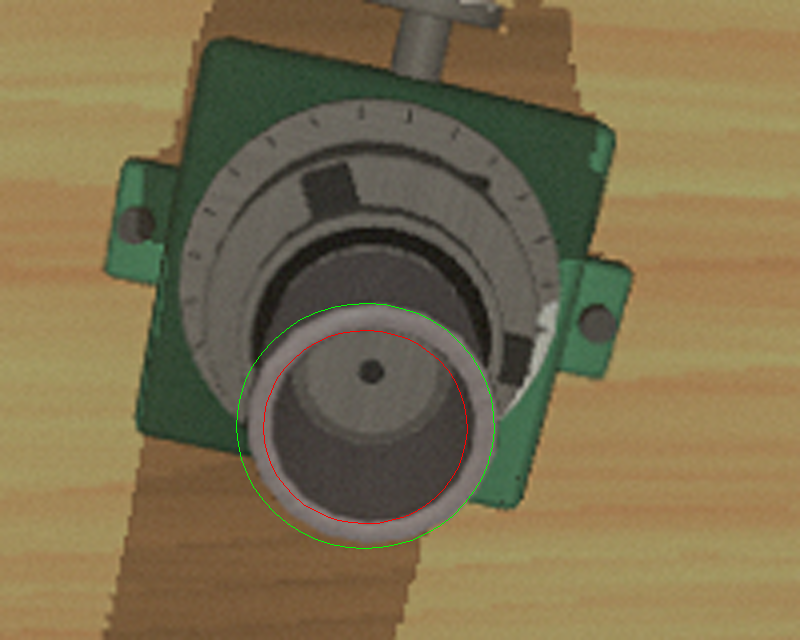

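Run:
```python
from h import *
import pickle
d=pickle.load(open("wc.pkl","rb"));T=np.load("w3T.npy")
np.set_printoptions(precision=4,suppress=True)
C=lambda x,y,z:onz(d,(x+.5)/4-.5+190,(y+.5)/4-.5+100,z,T)
a,b,c,e=C(210,42,.034),C(614,127,.034),C(520,508,.034),C(138,432,.034)
print(a,b,c,e,np.linalg.norm(a-b),np.linalg.norm(b-c),np.linalg.norm(a-c),np.linalg.norm(b-e),(a+c)/2,(b+e)/2)
# inner/outer rim widths
for z in(.165,.170,.177): print(z,C(247,427,z)-C(495,427,z),C(272,427,z)-C(467,427,z),C(370,426,z))
print(C(371,371,.134))
for z in (.120,.134):print(C(293,371,z)-C(450,371,z))
```

```text
[0.6969 0.0513 0.034 ] [ 0.6733 -0.0706  0.034 ] [ 0.5496 -0.0471  0.034 ] [0.5743 0.0763 0.034 ] 0.12408779603171019 0.12587256115810228 0.17709254287169418 0.17714050069399134 [0.6233 0.0021 0.034 ] [0.6238 0.0029 0.034 ]
0.165 [-0.0006  0.0524  0.    ] [-0.0005  0.0412  0.    ] [0.6194 0.0036 0.165 ]
0.17 [-0.0006  0.0514  0.    ] [-0.0005  0.0404  0.    ] [0.621  0.0037 0.17  ]
0.177 [-0.0006  0.05    0.    ] [-0.0004  0.0393  0.    ] [0.6233 0.0037 0.177 ]
[0.6228 0.0032 0.134 ]
[-0.0004  0.0383  0.    ]
[-0.0004  0.0366  0.    ]
```

Emit:
apply_moves(commands=[{"travel":[0.002,0.001,0.03],"twist":[0,0,0],"claw":0.085},{"travel":[0.002,0.001,0.06],"twist":[0,0,0],"claw":0.085},{"travel":[0.002,0.001,0.09],"twist":[0,0,0],"claw":0.085},{"travel":[0.002,0.001,0.115],"twist":[0,0,0],"claw":0.085},{"travel":[0.002,0.001,0.122],"twist":[0,0,0],"claw":0.085},{"travel":[0.002,0.001,0.122],"twist":[0,0,0],"claw":0.085}], force=40)

```text
clock: 3.2
position: [0.6228, 0.004, 0.1379]
tool_rot: [-3.141, 0.001, 0.01]
force: [0.0, -0.2, 0.5]
grip_width: 0.0851
```

Emit:
apply_moves(commands=[{"travel":[0,0,0],"twist":[0,0,0],"claw":0.07},{"travel":[0,0,0],"twist":[0,0,0],"claw":0.06},{"travel":[0,0,0],"twist":[0,0,0],"claw":0.054},{"travel":[0,0,0],"twist":[0,0,0],"claw":0.04},{"travel":[0,0,0],"twist":[0,0,0],"claw":0.04},{"travel":[0,0,0],"twist":[0,0,0],"claw":0.04},{"travel":[0,0,0],"twist":[0,0,0],"claw":0.04}])

```text
clock: 3.9
position: [0.6238, 0.0031, 0.1393]
tool_rot: [-3.141, -0.002, 0.008]
force: [-1.3, -0.2, 8.8]
grip_width: 0.0503
```

Run:
```python
from workcell import bot
from h import *
s=bot.observe();d=bot.grab_frame("wrist");cv2.imwrite("pics/w4.png",d["frame"]);print(s["position"],s["tool_rot"],s["grip_width"],s["force"],s["moment"])
```

```text
[0.62384532 0.0031392  0.13929863] [-3.14127931e+00 -1.78925187e-03  8.39464401e-03] 0.05025802457332773 [-1.25872686 -0.18271753  8.80269829] [ 0.10639796  0.31481905 -0.03196217]
```

View pics/w4.png

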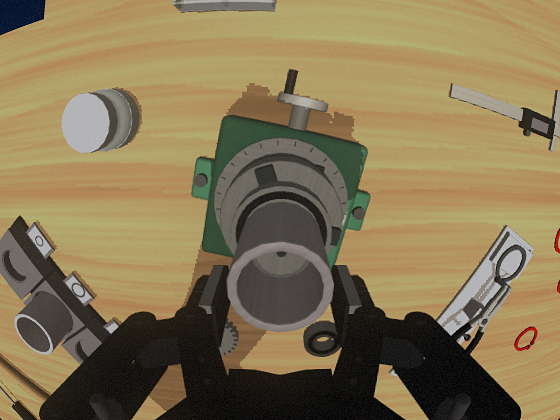

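Emit:
apply_moves(commands=[{"travel":[0,0,-0.015],"twist":[0,0,0],"claw":0.04},{"travel":[0,0,-0.04],"twist":[0,0,0],"claw":0.04},{"travel":[0,0,-0.075],"twist":[0,0,0],"claw":0.04},{"travel":[0,0,-0.11],"twist":[0,0,0],"claw":0.04},{"travel":[0,0,-0.12],"twist":[0,0,0],"claw":0.04}])

```text
clock: 4.45
position: [0.6243, 0.0027, 0.2626]
tool_rot: [-3.141, -0.005, 0.008]
force: [-0.0, -0.5, -0.1]
grip_width: 0.0502
```

Run:
```python
from workcell import bot
from h import *
import pickle
np.set_printoptions(precision=4,suppress=True)
d=pickle.load(open("wc.pkl","rb"));T=np.load("w1T.npy")
for k in (1,.96):
    e=dict(d);e["fx"]=d["fx"]*k;e["fy"]=d["fy"]*k
    print(k,onz(e,261.5,198,.03,T),onz(e,334,97,.03,T),onz(e,299.5,152,.078,T))
im=cv2.imread("pics/w1.png");c=onz(d,261.5,198,.03,T)
im=cv2.resize(im[40:250,200:400],None,fx=3.5,fy=3.5,interpolation=cv2.INTER_CUBIC)
p=((circ(d,c,.03,.028,T)-[200,40]+.5)*3.5-.5).astype(int)
cv2.polylines(im,[p.reshape(-1,1,2)],True,(0,255,0),1)
cv2.imwrite("pics/w1c.png",im)
s=bot.observe();print(s["position"],s["force"],s["grip_width"])
go(s,[.404,.252,.26],35)
```

```text
1 [0.4079 0.2544 0.03  ] [0.5346 0.3443 0.03  ] [0.4722 0.3013 0.078 ]
0.96 [0.4073 0.2555 0.03  ] [0.5392 0.349  0.03  ] [0.4739 0.3036 0.078 ]
[0.6243 0.0027 0.2626] [-0.0377 -0.517  -0.1382] 0.05022979721524926
travel [-0.2183 -0.251   0.0017] twist [  0.06  -0.28 -34.54]
```

View pics/w1c.png

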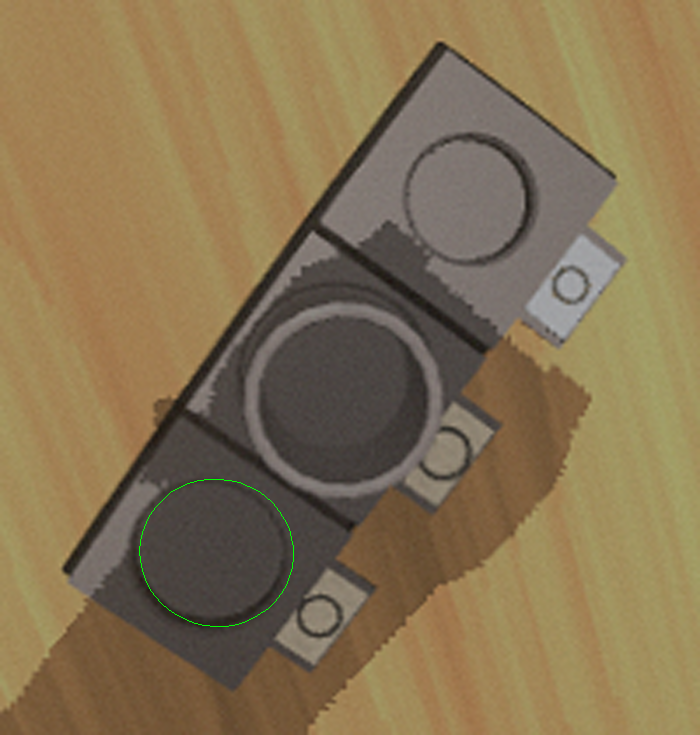

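Run:
```python
from workcell import bot
from h import *
import pickle
np.set_printoptions(precision=4,suppress=True)
d=pickle.load(open("wc.pkl","rb"))
s=bot.observe();T=tool(s);f=bot.grab_frame("wrist")["frame"];cv2.imwrite("pics/w5.png",f)
im=cv2.resize(f[180:380,180:380],None,fx=3.5,fy=3.5,interpolation=cv2.INTER_CUBIC)
e=dict(d);e["fx"]=e["fy"]=d["fx"]*.963
z=T[2,3]-.139+.177
for dx,col in ((0,(0,255,0)),(-.003,(0,0,255))):
  for r in (.026,.0205):
    c=T[:3,3]+T[:3,:3]@[dx,0,0]
    p=((circ(e,c,z,r,T)-[180,180]+.5)*3.5-.5).astype(int)
    cv2.polylines(im,[p.reshape(-1,1,2)],True,col,1)
cv2.imwrite("pics/w5c.png",im)
```

```text
(no output)
```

View pics/w5c.png

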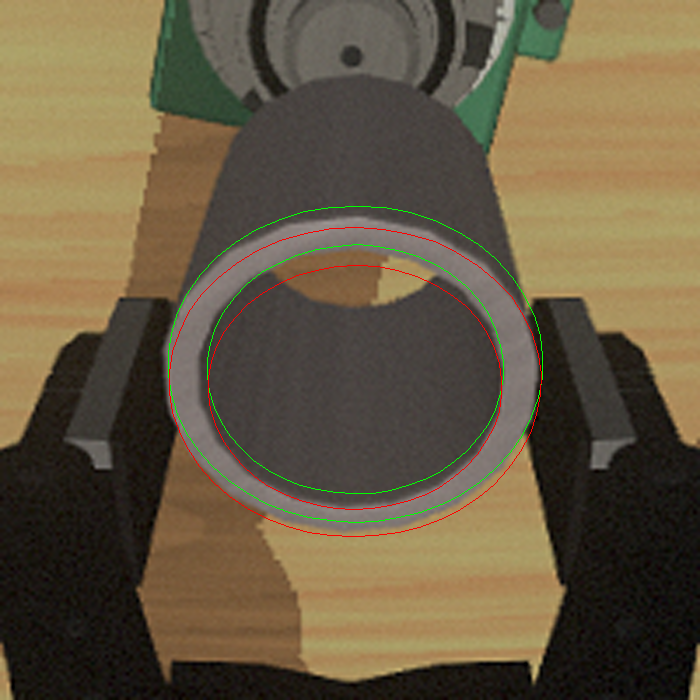

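Run:
```python
from workcell import bot
from h import *
go(bot.observe(),[.45,.194,.22],35)
```

```text
travel [-0.1729 -0.1925  0.0416] twist [  0.05  -0.27 -34.53]
```

Emit:
apply_moves(commands=[{"travel":[-0.01,-0.012,0],"twist":[0,0,-3],"claw":0.04},{"travel":[-0.035,-0.04,0],"twist":[0,0,-8],"claw":0.04},{"travel":[-0.06,-0.067,0],"twist":[0,0,-13],"claw":0.04},{"travel":[-0.085,-0.095,0.01],"twist":[0,0,-18],"claw":0.04},{"travel":[-0.11,-0.122,0.02],"twist":[0,0,-23],"claw":0.04},{"travel":[-0.135,-0.15,0.03],"twist":[0,0,-28],"claw":0.04},{"travel":[-0.16,-0.178,0.04],"twist":[0,0,-32],"claw":0.04},{"travel":[-0.17,-0.19,0.041],"twist":[0,-0.3,-34.5],"claw":0.04},{"travel":[-0.173,-0.192,0.041],"twist":[0,-0.3,-34.5],"claw":0.04},{"travel":[-0.173,-0.192,0.041],"twist":[0,-0.3,-34.5],"claw":0.04}])

```text
clock: 5.5
position: [0.4484, 0.1936, 0.217]
tool_rot: [-3.14, 0.005, 0.611]
force: [-0.3, -1.0, -0.6]
grip_width: 0.0504
```

Run:
```python
from workcell import bot
from h import *
import pickle
np.set_printoptions(precision=4,suppress=True)
d=pickle.load(open("wc.pkl","rb"));d["fx"]=d["fy"]=d["fx"]*.963
pickle.dump(d,open("wk.pkl","wb"))
s=bot.observe();T=tool(s);f=bot.grab_frame("wrist")["frame"];cv2.imwrite("pics/w6.png",f);np.save("w6T.npy",T)
print(s["position"],s["tool_rot"],s["qd"],s["qpos"])
e=d
print(proj(e,[.407,.255,.03],T))
c=[.407,.255]
im=f.copy()
cv2.polylines(im,[circ(e,c,.03,.028,T).astype(int).reshape(-1,1,2)],True,(0,255,0),1)
cv2.imwrite("pics/w6o.png",im)
```

```text
[0.4484 0.1936 0.217 ] [-3.1402  0.0052  0.6107] [ 0.0257  0.0056  0.0162 -0.0139 -0.0027  0.0029  0.0065] [-0.9659  0.3338  0.5575  1.9543 -0.2204  0.9184 -1.2575]
[217.2483 179.1366]
```

View pics/w6o.png

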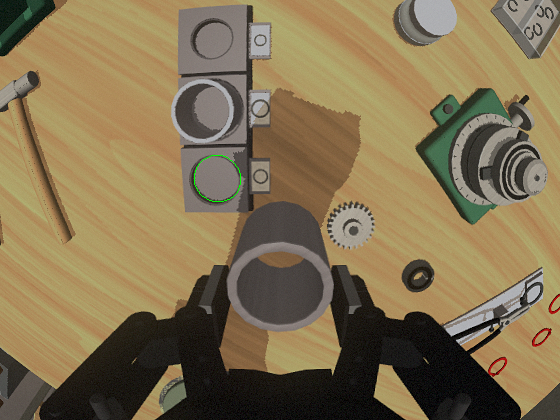

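Run:
```python
from h import *
crop(cv2.imread("pics/w6.png"),170,135,100,90,7,"pics/w6c.png")
```

```text
(no output)
```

View pics/w6c.png

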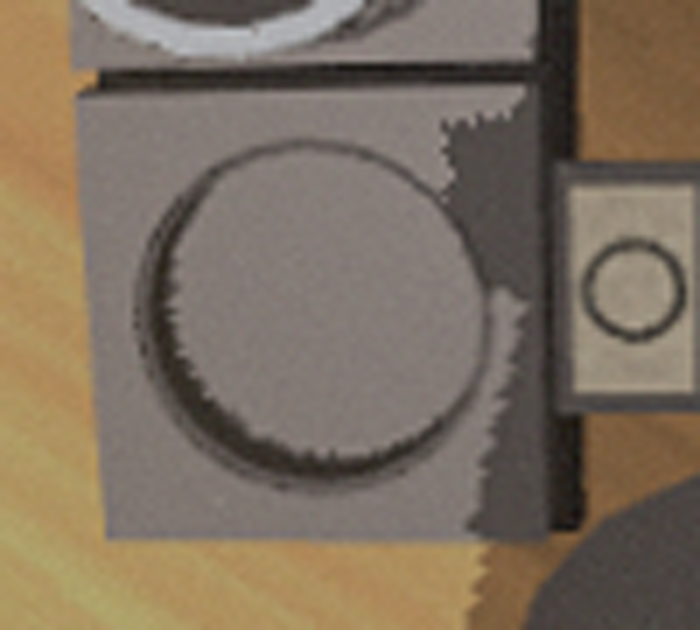

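Run:
```python
from h import *
import pickle
np.set_printoptions(precision=4,suppress=True)
d=pickle.load(open("wk.pkl","rb"));T=np.load("w6T.npy");T1=np.load("w1T.npy")
C=lambda x,y:onz(d,(x+.5)/7-.5+170,(y+.5)/7-.5+135,.03,T)
print(C(314,315)); P=[C(80,95),C(537,83),C(548,535),C(107,540)];print(P)
print(np.linalg.norm(P[0]-P[1]),np.linalg.norm(P[1]-P[2]),sum(P)/4)
print(onz(d,260,198.6,.03,T1))
c=C(314,315)
# TCP target with sleeve offset -1.5mm tool x
t=T[:3,:3]@np.array([-.0015,0,0])
from workcell import bot
s=bot.observe();print(c-t); go(s,[c[0]-t[0],c[1]-t[1],.09],35)
```

```text
[0.4046 0.2575 0.03  ]
[array([0.4141, 0.3112, 0.03  ]), array([0.4582, 0.2478, 0.03  ]), array([0.3948, 0.2037, 0.03  ]), array([0.3489, 0.2676, 0.03  ])]
0.07723246674121928 0.07727999998289985 [0.404  0.2576 0.03  ]
[0.4052 0.2553 0.03  ]
[0.4059 0.2584 0.03  ]
travel [ 0.0027 -0.078   0.1272] twist [-0.06  0.28 -0.08]
```

Emit:
apply_moves(commands=[{"travel":[0.001,-0.015,0],"twist":[0,0,0],"claw":0.04},{"travel":[0.001,-0.04,0.03],"twist":[0,0,0],"claw":0.04},{"travel":[0.002,-0.065,0.07],"twist":[0,0,0],"claw":0.04},{"travel":[0.0025,-0.077,0.11],"twist":[0,0,0],"claw":0.04},{"travel":[0.0025,-0.077,0.135],"twist":[0,0.2,0],"claw":0.04},{"travel":[0.0025,-0.077,0.145],"twist":[0,0.2,0],"claw":0.04},{"travel":[0.0025,-0.077,0.145],"twist":[0,0.2,0],"claw":0.04},{"travel":[0.0025,-0.077,0.145],"twist":[0,0.2,0],"claw":0.04}])

```text
clock: 6.35
position: [0.4069, 0.2577, 0.0732]
tool_rot: [-3.14, 0.0, 0.609]
force: [-0.0, -0.5, -0.9]
grip_width: 0.0502
```

Run:
```python
from workcell import bot
from h import *
s=bot.observe();T=tool(s);f=bot.grab_frame("wrist")["frame"];cv2.imwrite("pics/w7.png",f)
print(s["position"],s["tool_rot"],s["force"])
g=bot.grab_frame("scene")["frame"];t=bot.grab_frame("top")["frame"]
crop(g,310,120,150,100,5,"pics/s7.png")
crop(t,95,180,120,120,5,"pics/t7.png")
```

```text
[0.40689681 0.2576708  0.07321199] [-3.14026530e+00  2.43236476e-04  6.08933472e-01] [-0.02560421 -0.49466611 -0.94222836]
```

View pics/w7.png

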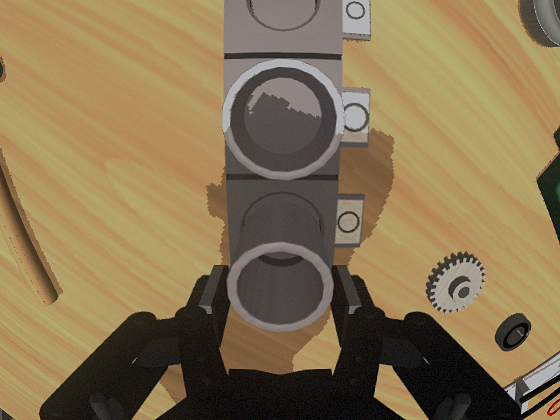

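View pics/s7.png

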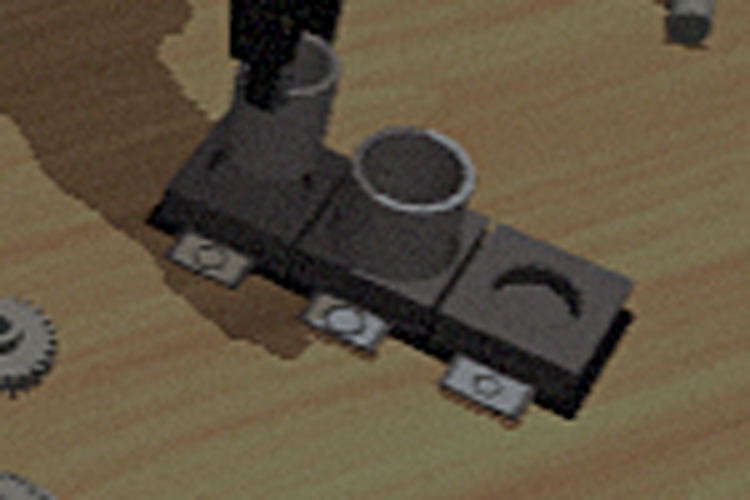

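View pics/t7.png

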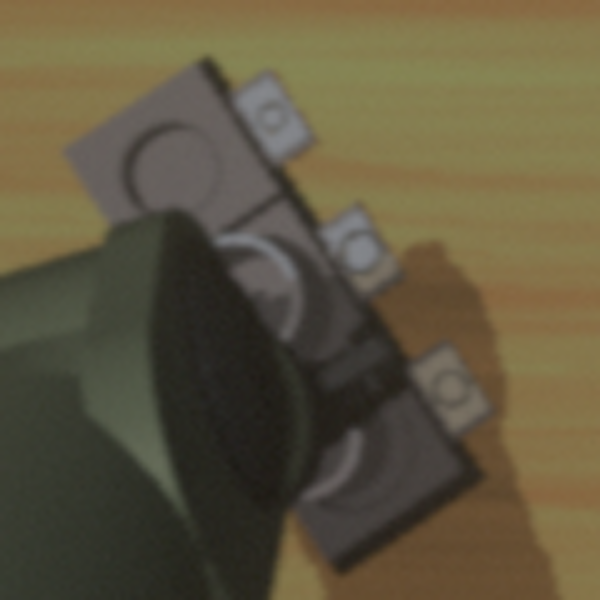

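Run:
```python
from workcell import bot
from h import *
import pickle
d=pickle.load(open("wk.pkl","rb"));s=bot.observe();T=tool(s)
f=cv2.imread("pics/w7.png")
im=cv2.resize(f[160:300,210:350],None,fx=5,fy=5,interpolation=cv2.INTER_CUBIC)
im=cv2.convertScaleAbs(im,alpha=1.6)
c=(T@[-.0015,0,0,1])[:2]
for cc,z,r,col in ((c,.03,.030,(0,255,0)),(c,.03,.028,(0,255,0)),(c,T[2,3]-.0205,.026,(0,0,255))):
    p=((circ(d,cc,z,r,T)-[210,160]+.5)*5-.5).astype(int)
    cv2.polylines(im,[p.reshape(-1,1,2)],True,col,1)
cv2.imwrite("pics/w7c.png",im)
```

```text
(no output)
```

View pics/w7c.png

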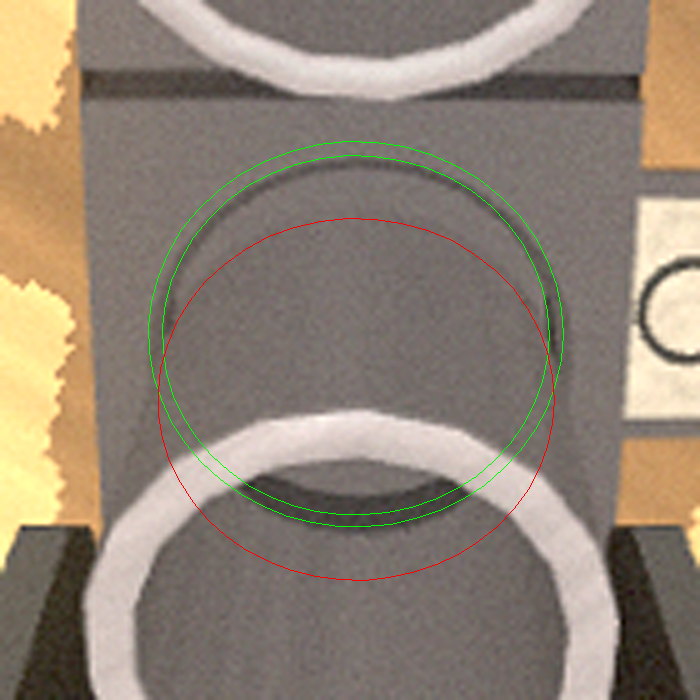

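Emit:
apply_moves(commands=[{"travel":[-0.0005,0.001,0.008],"twist":[0,0,0],"claw":0.04},{"travel":[-0.0005,0.001,0.016],"twist":[0,0,0],"claw":0.04},{"travel":[-0.0005,0.001,0.022],"twist":[0,0,0],"claw":0.04},{"travel":[-0.0005,0.001,0.028],"twist":[0,0,0],"claw":0.04},{"travel":[-0.0005,0.001,0.031],"twist":[0,0,0],"claw":0.04},{"travel":[-0.0005,0.001,0.031],"twist":[0,0,0],"claw":0.04}])

```text
clock: 7.1
position: [0.4058, 0.2568, 0.0408]
tool_rot: [-3.14, 0.002, 0.61]
force: [0.2, 0.2, -1.4]
grip_width: 0.0504
```

Emit:
apply_moves(commands=[{"travel":[0,0,0.001],"twist":[0,0,0],"claw":0.04},{"travel":[0,0,0.002],"twist":[0,0,0],"claw":0.04},{"travel":[0,0,0.002],"twist":[0,0,0],"claw":0.04}])

```text
clock: 7.4
position: [0.4061, 0.2567, 0.0401]
tool_rot: [-3.14, 0.001, 0.61]
force: [-4.5, -6.9, 28.3]
grip_width: 0.0505
```

Emit:
apply_moves(commands=[{"travel":[0,0,-0.001],"twist":[0,0,0],"claw":0.055},{"travel":[0,0,-0.001],"twist":[0,0,0],"claw":0.065},{"travel":[0,0,-0.001],"twist":[0,0,0],"claw":0.085},{"travel":[0,0,-0.001],"twist":[0,0,0],"claw":0.085},{"travel":[0,0,-0.001],"twist":[0,0,0],"claw":0.085},{"travel":[0,0,-0.001],"twist":[0,0,0],"claw":0.085}])

```text
clock: 8.0
position: [0.4058, 0.2569, 0.0401]
tool_rot: [-3.14, 0.002, 0.611]
force: [0.0, 0.7, -0.8]
grip_width: 0.0849
```

Emit:
apply_moves(commands=[{"travel":[0,0,-0.02],"twist":[0,0,0],"claw":0.085},{"travel":[0,0,-0.05],"twist":[0,0,0],"claw":0.085},{"travel":[0,0,-0.09],"twist":[0,0,0],"claw":0.085},{"travel":[0,0,-0.14],"twist":[0,0,0],"claw":0.085},{"travel":[0,0,-0.16],"twist":[0,0,0],"claw":0.085},{"travel":[0,0,-0.16],"twist":[0,0,0],"claw":0.085}])

```text
clock: 8.6
position: [0.4072, 0.2578, 0.2028]
tool_rot: [-3.139, -0.003, 0.611]
force: [0.5, -0.1, -0.4]
grip_width: 0.0851
```

Run:
```python
from workcell import bot
from h import *
s=bot.observe();T=tool(s);f=bot.grab_frame("wrist")["frame"];cv2.imwrite("pics/w8.png",f)
print(s["position"],s["tool_rot"],s["force"])
g=bot.grab_frame("scene")["frame"]
crop(g,310,120,150,100,5,"pics/s8.png")
```

```text
[0.40718698 0.25782193 0.20280076] [-3.13887266e+00 -3.13549248e-03  6.10892291e-01] [ 0.50611103 -0.08976741 -0.40536182]
```

View pics/w8.png

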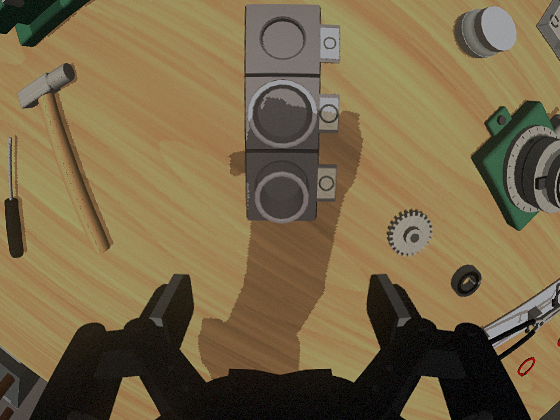

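View pics/s8.png

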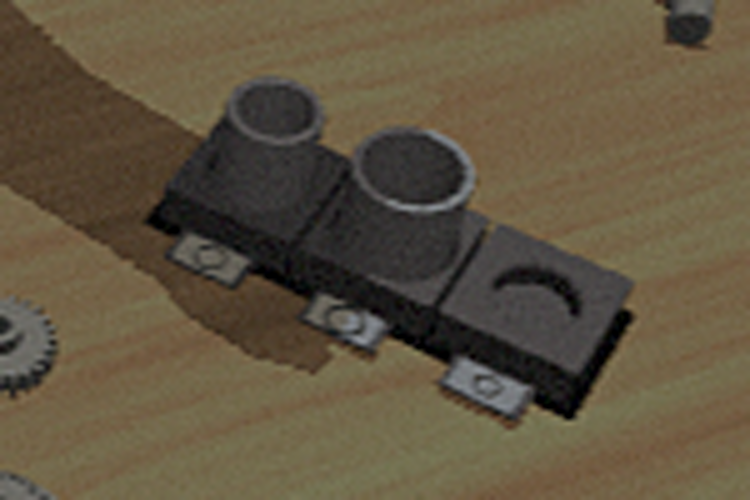

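Run:
```python
from workcell import bot
from h import *
go(bot.observe(),[.54,.003,.25],0)
```

```text
travel [-0.0361  0.2849 -0.0505] twist [-0.09  0.09 35.01]
```

Emit:
apply_moves(commands=[{"travel":[-0.003,0.03,-0.05],"twist":[0,0,4],"claw":0.085},{"travel":[-0.007,0.06,-0.05],"twist":[0,0,8],"claw":0.085},{"travel":[-0.011,0.095,-0.05],"twist":[0,0,12],"claw":0.085},{"travel":[-0.016,0.13,-0.05],"twist":[0,0,16],"claw":0.085},{"travel":[-0.02,0.165,-0.05],"twist":[0,0,20],"claw":0.085},{"travel":[-0.025,0.2,-0.05],"twist":[0,0,25],"claw":0.085},{"travel":[-0.03,0.235,-0.05],"twist":[0,0,30],"claw":0.085},{"travel":[-0.034,0.268,-0.05],"twist":[0,0,33],"claw":0.085},{"travel":[-0.036,0.285,-0.05],"twist":[0,0,35],"claw":0.085},{"travel":[-0.036,0.285,-0.05],"twist":[0,0,35],"claw":0.085}])

```text
clock: 9.7
position: [0.5403, 0.0001, 0.2484]
tool_rot: [3.14, 0.004, -0.005]
force: [-0.5, 0.5, 0.2]
grip_width: 0.0852
```

Emit:
apply_moves(commands=[{"travel":[0,0,0],"twist":[0,0,0],"claw":0.085},{"travel":[0,0,0],"twist":[0,0,0],"claw":0.085}])

```text
clock: 9.9
position: [0.5397, 0.0036, 0.2491]
tool_rot: [-3.141, 0.003, 0.001]
force: [-0.6, 0.1, -0.1]
grip_width: 0.0847
```

Run:
```python
from workcell import bot
from h import *
s=bot.observe();T=tool(s);f=bot.grab_frame("wrist")["frame"];cv2.imwrite("pics/w9.png",f);np.save("w9T.npy",T)
print(s["position"],s["tool_rot"],s["qpos"])
crop(f,180,40,200,150,4,"pics/w9c.png")
go(s,[.434,-.224,.17],-29)
```

```text
[0.53970398 0.00361638 0.2491201 ] [-3.14118611e+00  3.26591684e-03  1.28668508e-03] [-0.66947613  0.43255494  0.76692511  1.79857353 -0.34193498  1.05156022
 -1.34437248]
travel [-0.1057  0.2275  0.0794] twist [2.000e-02 1.900e-01 2.907e+01]
```

View pics/w9.png

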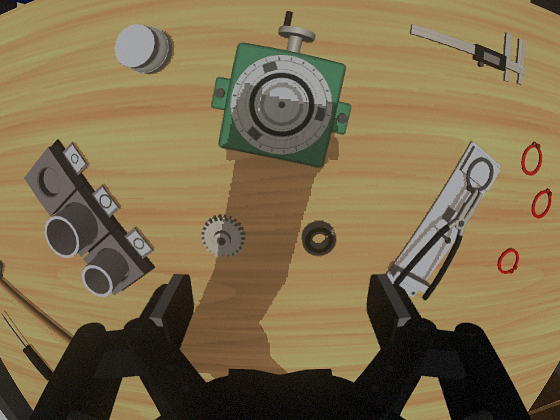

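View pics/w9c.png

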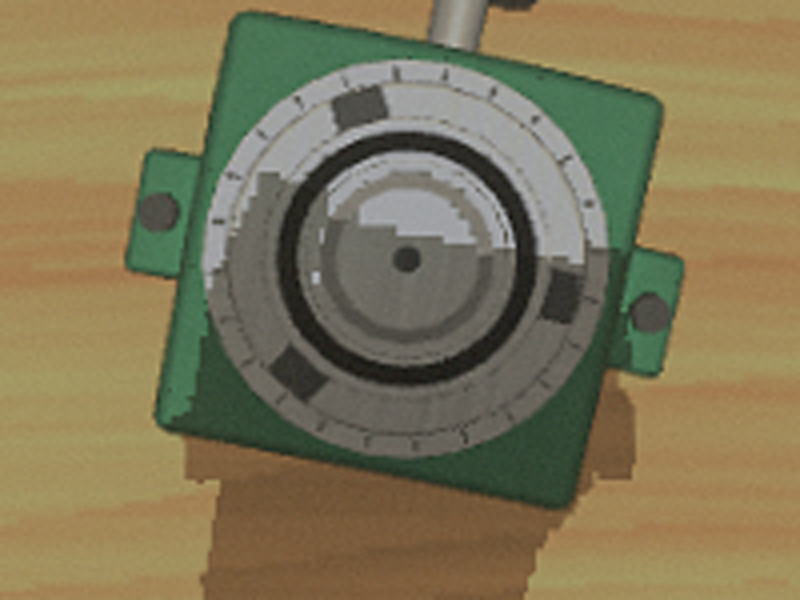

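Run:
```python
from h import *
import pickle
np.set_printoptions(precision=4,suppress=True)
T=np.load("w9T.npy")
for n in("wc","wk"):
    d=pickle.load(open(n+".pkl","rb"));C=lambda x,y,z:onz(d,(x+.5)/4-.5+180,(y+.5)/4-.5+40,z,T)
    print(n,C(406.5,260,.134),C(406.5,258,.108),np.linalg.norm(C(320,258,.134)-C(493,258,.134)))
    a,b,c,e=C(232,15,.034),C(662,97,.034),C(575,508,.034),C(158,428,.034)
    print(np.linalg.norm(a-c),np.linalg.norm(b-e),(a+c)/2,(b+e)/2)
```

```text
wc [0.622  0.0032 0.134 ] [0.6224 0.0031 0.108 ] 0.03673163764728889
0.1779601965248128 0.17751059471954533 [0.6219 0.0025 0.034 ] [0.6226 0.0027 0.034 ]
wk [0.6256 0.0032 0.134 ] [0.6263 0.0031 0.108 ] 0.03809368403086223
0.18497591871605176 0.1844211045363 [0.627  0.0025 0.034 ] [0.6277 0.0026 0.034 ]
```

Emit:
apply_moves(commands=[{"travel":[-0.012,0.025,0.01],"twist":[0,0,3],"claw":0.085},{"travel":[-0.024,0.05,0.02],"twist":[0,0,6],"claw":0.085},{"travel":[-0.036,0.077,0.03],"twist":[0,0,9],"claw":0.085},{"travel":[-0.048,0.105,0.04],"twist":[0,0,12],"claw":0.085},{"travel":[-0.06,0.132,0.05],"twist":[0,0,16],"claw":0.085},{"travel":[-0.072,0.16,0.06],"twist":[0,0,20],"claw":0.085},{"travel":[-0.085,0.187,0.07],"twist":[0,0,24],"claw":0.085},{"travel":[-0.097,0.21,0.077],"twist":[0,0,27],"claw":0.085},{"travel":[-0.105,0.227,0.079],"twist":[0,0,29],"claw":0.085},{"travel":[-0.105,0.227,0.079],"twist":[0,0,29],"claw":0.085}])

```text
clock: 10.95
position: [0.4338, -0.2255, 0.1708]
tool_rot: [3.14, 0.002, -0.509]
force: [-0.4, 1.3, 0.3]
grip_width: 0.0849
```

Emit:
apply_moves(commands=[{"travel":[0,0,0],"twist":[0,0,0],"claw":0.085},{"travel":[0,0,0],"twist":[0,0,0],"claw":0.085}])

```text
clock: 11.15
position: [0.4356, -0.2231, 0.171]
tool_rot: [3.141, 0.002, -0.504]
force: [0.8, 0.4, 0.6]
grip_width: 0.0853
```

Run:
```python
from workcell import bot
from h import *
s=bot.observe();T=tool(s);f=bot.grab_frame("wrist")["frame"];cv2.imwrite("pics/w10.png",f);np.save("w10T.npy",T)
print(s["position"],s["tool_rot"],s["qpos"])
crop(f,160,60,240,180,3.3,"pics/w10c.png")
```

```text
[ 0.43556504 -0.22312055  0.17097906] [ 3.14143899e+00  1.96066470e-03 -5.04180804e-01] [-0.26920723  0.48881943  0.84796792  2.01328774 -0.48603413  0.85341567
 -1.2233138 ]
```

View pics/w10.png

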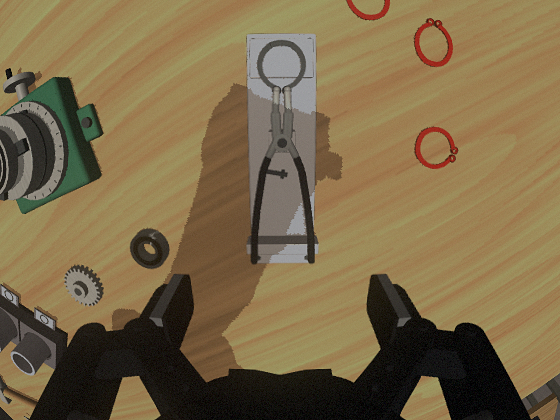

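View pics/w10c.png

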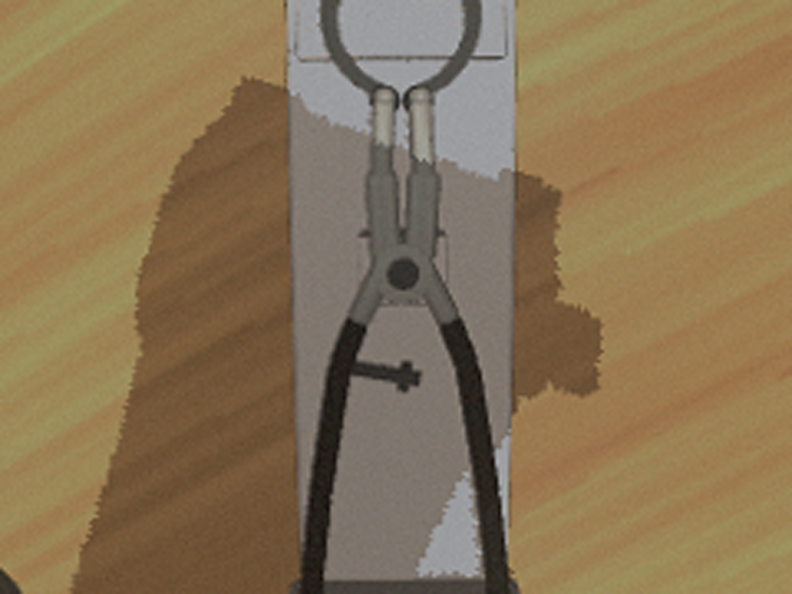

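Run:
```python
from h import *
import pickle
np.set_printoptions(precision=4,suppress=True)
T=np.load("w10T.npy")
for n in("wc","wk"):
    d=pickle.load(open(n+".pkl","rb"))
    for u,v,z in((281.7,142.3,.039),(282,65,.017),(254,262,.039),(312,262,.039),(283,241,.030),(283,262.5,.006),(281.5,33.5,.006)):
        p=onz(d,u,v,z,T); print(n,p,(np.linalg.inv(T)@np.r_[p,1])[:3])
```

```text
wc [ 0.4768 -0.2472  0.039 ] [0.048  0.0011 0.1319]
wc [ 0.5413 -0.2831  0.017 ] [0.1219 0.0014 0.1537]
wc [ 0.3835 -0.1633  0.039 ] [-0.0742 -0.0272  0.1321]
wc [ 0.3545 -0.2159  0.039 ] [-0.0742  0.0328  0.1321]
wc [ 0.3865 -0.1992  0.03  ] [-0.0543  0.0028  0.1411]
wc [ 0.3531 -0.1813  0.006 ] [-0.0921  0.0032  0.1652]
wc [ 0.5716 -0.2993  0.006 ] [0.1562 0.001  0.1647]
wk [ 0.479  -0.2484  0.039 ] [0.0505 0.0012 0.1319]
wk [ 0.5462 -0.2859  0.017 ] [0.1275 0.0015 0.1537]
wk [ 0.3821 -0.1613  0.039 ] [-0.0764 -0.0283  0.1321]
wk [ 0.3518 -0.216   0.039 ] [-0.0765  0.0342  0.1321]
wk [ 0.3853 -0.1987  0.03  ] [-0.0555  0.0029  0.1411]
wk [ 0.3508 -0.1802  0.006 ] [-0.0946  0.0033  0.1652]
wk [ 0.578  -0.3029  0.006 ] [0.1636 0.001  0.1647]
```

Emit:
apply_moves(commands=[{"travel":[0,0.002,0.03],"twist":[0,0,-0.4],"claw":0.085},{"travel":[0,0.002,0.06],"twist":[0,0,-0.4],"claw":0.085},{"travel":[0,0.002,0.09],"twist":[0,0,-0.4],"claw":0.085},{"travel":[0,0.002,0.12],"twist":[0,0,-0.4],"claw":0.085},{"travel":[0,0.002,0.135],"twist":[0,0,-0.4],"claw":0.085},{"travel":[0,0.002,0.145],"twist":[0,0,-0.4],"claw":0.085},{"travel":[0,0.002,0.154],"twist":[0,0,-0.4],"claw":0.085},{"travel":[0,0.002,0.157],"twist":[0,0,-0.4],"claw":0.085},{"travel":[0,0.002,0.157],"twist":[0,0,-0.4],"claw":0.085},{"travel":[0,0.002,0.157],"twist":[0,0,-0.4],"claw":0.085}], force=30)

```text
clock: 12.2
position: [0.434, -0.2259, 0.0145]
tool_rot: [3.141, 0.001, -0.499]
force: [0.1, -0.4, 0.0]
grip_width: 0.085
```

Run:
```python
from workcell import bot
from h import *
s=bot.observe();T=tool(s);f=bot.grab_frame("wrist")["frame"];cv2.imwrite("pics/w11.png",f);np.save("w11T.npy",T)
print(s["position"],s["tool_rot"],s["force"])
```

```text
[ 0.43403107 -0.22593064  0.0144722 ] [ 3.14115443e+00  1.25763299e-03 -4.99242432e-01] [ 0.07880265 -0.39873478  0.00298772]
```

View pics/w11.png

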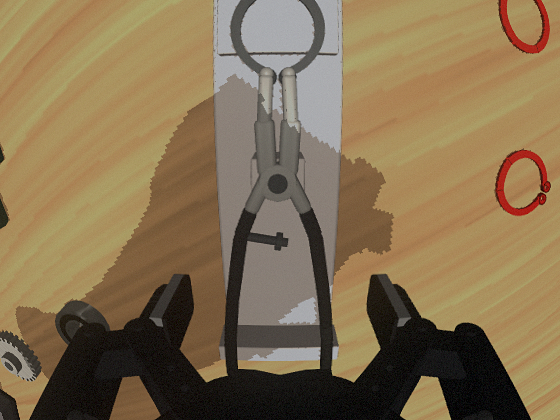

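Emit:
apply_moves(commands=[{"travel":[0,0,0],"twist":[0,0,0],"claw":0.06},{"travel":[0,0,0],"twist":[0,0,0],"claw":0.05},{"travel":[0,0,0],"twist":[0,0,0],"claw":0.04},{"travel":[0,0,0],"twist":[0,0,0],"claw":0.03},{"travel":[0,0,0],"twist":[0,0,0],"claw":0.025},{"travel":[0,0,0],"twist":[0,0,0],"claw":0.025},{"travel":[0,0,0],"twist":[0,0,0],"claw":0.025},{"travel":[0,0,0],"twist":[0,0,0],"claw":0.025},{"travel":[0,0,0],"twist":[0,0,0],"claw":0.025}], force=30)

```text
clock: 13.15
position: [0.4337, -0.2259, 0.0139]
tool_rot: [3.141, 0.002, -0.499]
force: [0.9, 0.1, -0.7]
grip_width: 0.0248
```

Run:
```python
from workcell import bot
from h import *
s=bot.observe();T=tool(s);f=bot.grab_frame("wrist")["frame"];cv2.imwrite("pics/w12.png",f);np.save("w12T.npy",T)
print(s["position"],s["tool_rot"],s["force"],s["moment"],s["grip_width"])
```

```text
[ 0.4336601  -0.22585143  0.0139246 ] [ 3.14095962e+00  2.08627663e-03 -4.99379205e-01] [ 0.85495744  0.0866688  -0.72847898] [0.00901631 0.003459   0.03191508] 0.024773952950801023
```

View pics/w12.png

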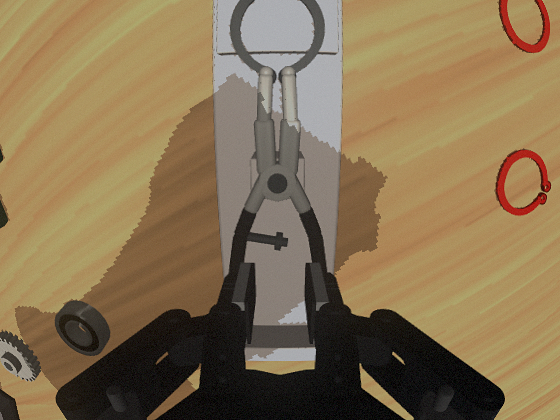

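Run:
```python
from workcell import bot
from h import *
g=bot.grab_frame("scene")["frame"]
crop(cv2.convertScaleAbs(g,alpha=1.8),130,170,130,110,6,"pics/s12.png")
crop(cv2.convertScaleAbs(cv2.imread("pics/w12.png"),alpha=1.8),190,200,180,160,4.4,"pics/w12c.png")
```

```text
(no output)
```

View pics/s12.png

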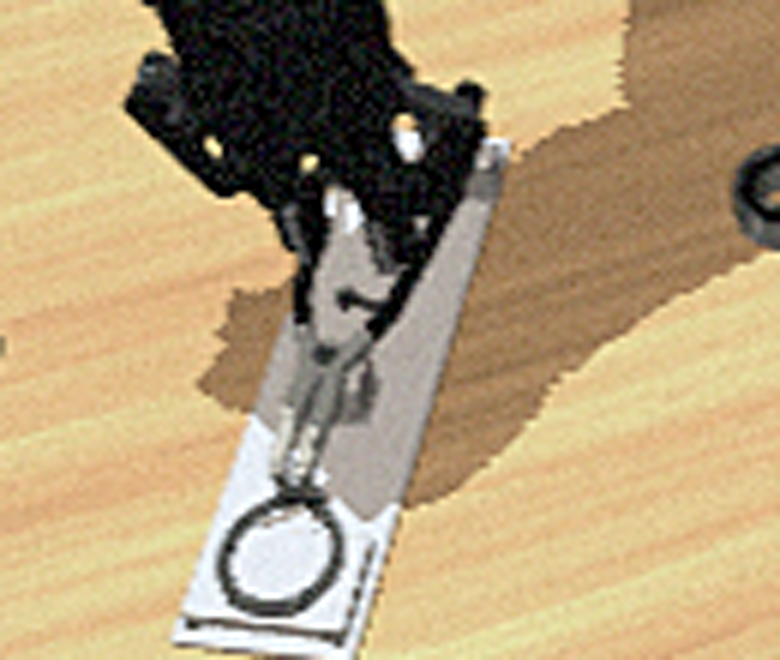

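View pics/w12c.png

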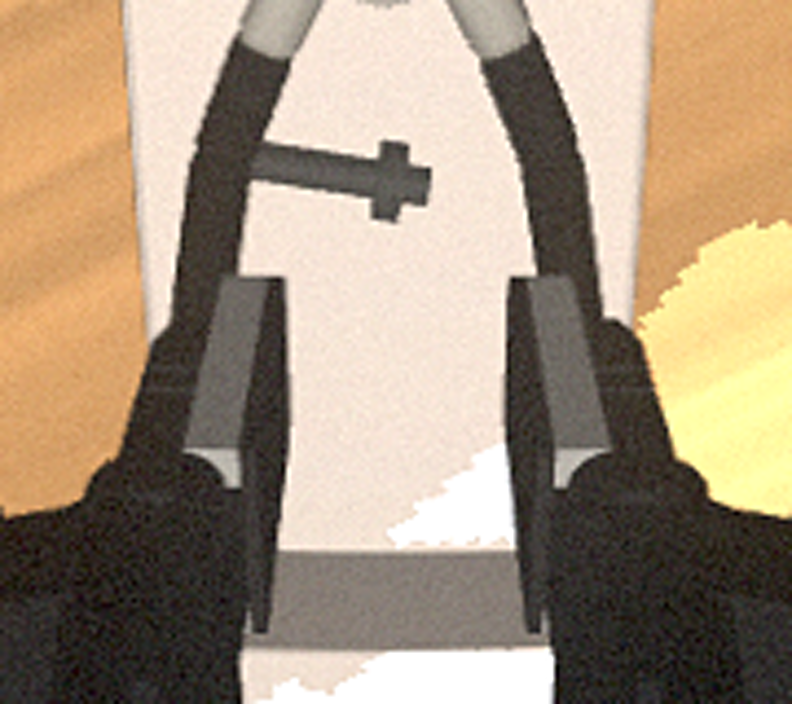

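Run:
```python
from workcell import bot
from h import *
import pickle
T=np.load("w12T.npy")
s=bot.grab_frame("scene");t=bot.grab_frame("top");d=pickle.load(open("wc.pkl","rb"))
g=cv2.convertScaleAbs(s["frame"],alpha=1.8);x0,y0,k=150,180,8
im=cv2.resize(g[y0:y0+75,x0:x0+90],None,fx=k,fy=k,interpolation=cv2.INTER_CUBIC)
w=cv2.convertScaleAbs(cv2.imread("pics/w12.png"),alpha=1.8)
w=cv2.resize(w[200:360,190:370],None,fx=4.4,fy=4.4,interpolation=cv2.INTER_CUBIC)
for z,col in((0,(0,0,255)),(-.013,(0,255,0)),(-.025,(255,0,0))):
  for x in(-.011,.011):
    for y in(-.0125,.0125):
      P=(T@[x,y,z,1])[:3]
      q=(proj(s,P)-[x0,y0])*k;cv2.circle(im,tuple(int(a) for a in q),3,col,-1)
      q=(proj(d,P,T)-[190,200])*4.4;cv2.circle(w,tuple(int(a) for a in q),3,col,-1)
cv2.imwrite("pics/s12b.png",im);cv2.imwrite("pics/w12b.png",w)
```

```text
(no output)
```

View pics/s12b.png

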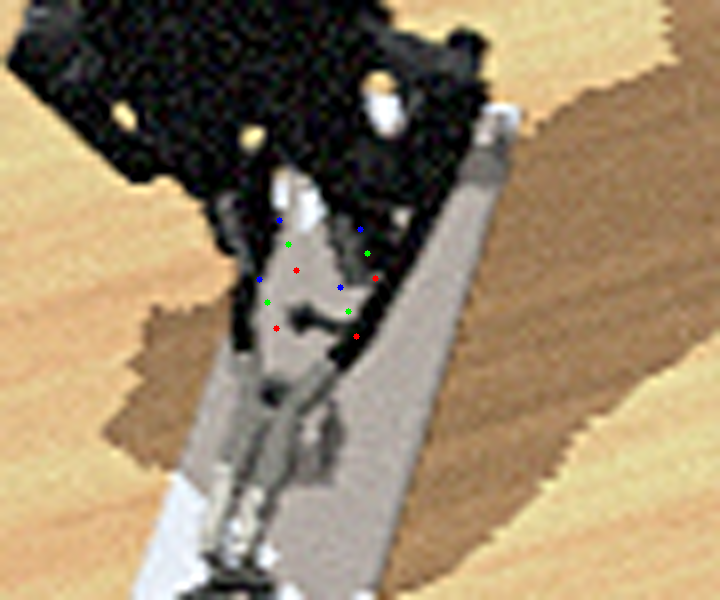

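View pics/w12b.png

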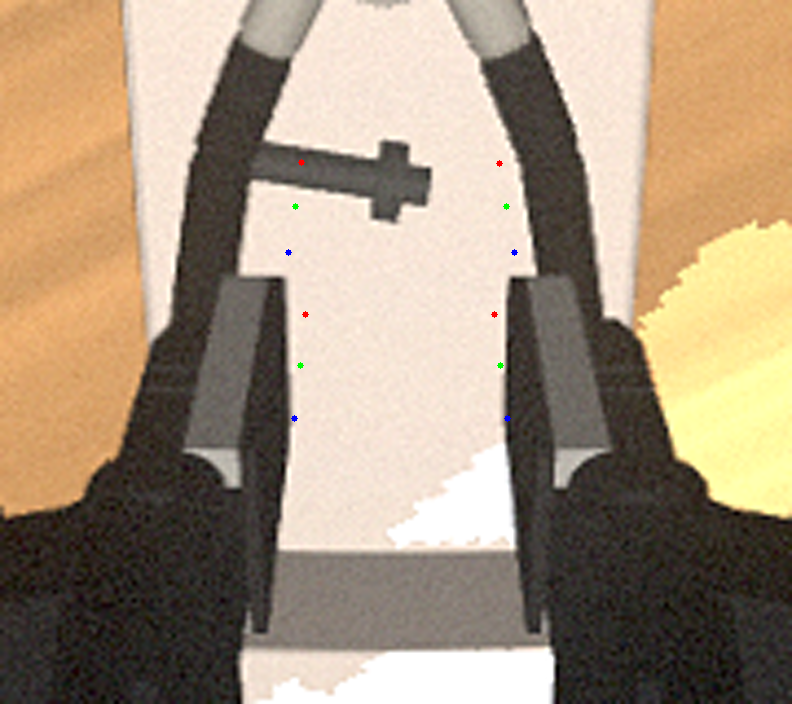

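Emit:
apply_moves(commands=[{"travel":[0,0,-0.015],"twist":[0,0,0],"claw":0.025},{"travel":[0,0,-0.025],"twist":[0,0,0],"claw":0.025},{"travel":[0,0,-0.025],"twist":[0,0,0],"claw":0.05},{"travel":[0,0,-0.025],"twist":[0,0,0],"claw":0.085},{"travel":[0,0,-0.025],"twist":[0,0,0],"claw":0.085},{"travel":[0,0,-0.015],"twist":[0,0,0],"claw":0.085},{"travel":[0,0,-0.005],"twist":[0,0,0],"claw":0.085},{"travel":[0,0,0.0],"twist":[0,0,0],"claw":0.085},{"travel":[0,0,0.003],"twist":[0,0,0],"claw":0.085},{"travel":[0,0,0.003],"twist":[0,0,0],"claw":0.085}])

```text
clock: 14.35
position: [0.4334, -0.226, 0.0104]
tool_rot: [3.141, 0.003, -0.5]
force: [1.1, 0.2, -0.4]
grip_width: 0.0851
```

Run:
```python
from workcell import bot
from h import *
s=bot.observe();print(s["position"],s["force"],s["grip_width"])
f=bot.grab_frame("wrist")["frame"];cv2.imwrite("pics/w13.png",f)
g=bot.grab_frame("scene")["frame"]
crop(cv2.convertScaleAbs(g,alpha=2.2),140,150,110,90,7,"pics/s13.png")
```

```text
[ 0.43335194 -0.22595304  0.0104444 ] [ 1.06309762  0.2124595  -0.35344209] 0.08513625678994141
```

View pics/s13.png

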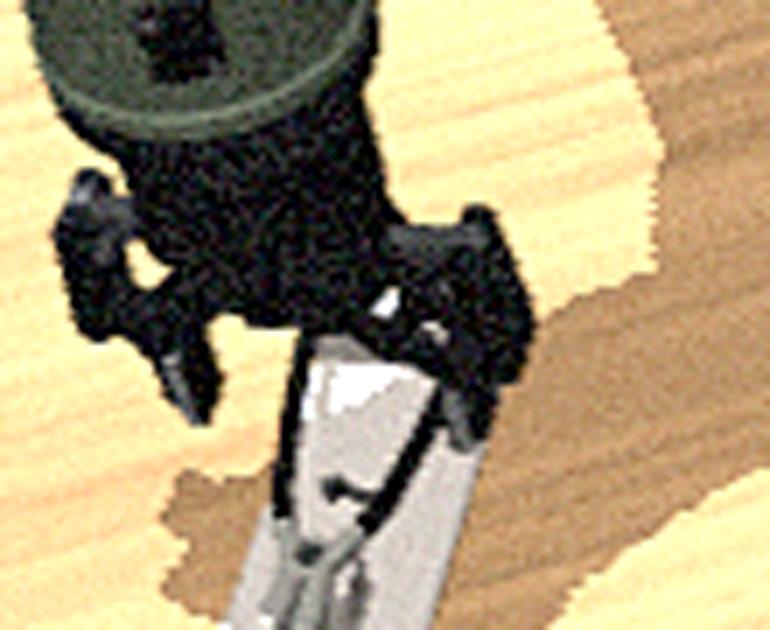

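View pics/w13.png

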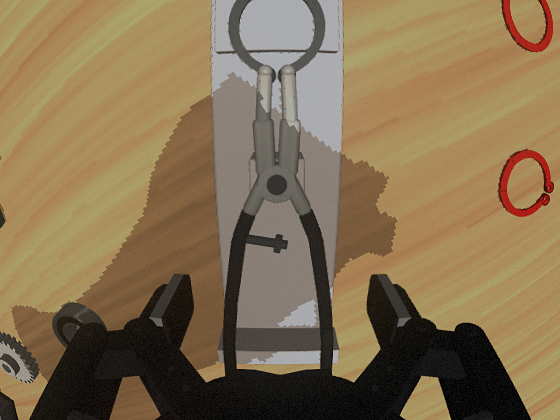

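Run:
```python
from workcell import bot
from h import *
s=bot.observe();T=tool(s);g=bot.grab_frame("scene")
for y in(-.0455,.0455):
  for x in (-.011,.011):
    print(y,x,[tuple(np.round(proj(g,(T@[x,y,z,1])[:3]),1)) for z in(0,-.013,-.025,-.037,-.05)])
```

```text
-0.0455 -0.011 [(np.float64(210.2), np.float64(216.9)), (np.float64(209.4), np.float64(213.7)), (np.float64(208.6), np.float64(210.8)), (np.float64(207.8), np.float64(207.7)), (np.float64(206.9), np.float64(204.4))]
-0.0455 0.011 [(np.float64(208.0), np.float64(224.2)), (np.float64(207.1), np.float64(221.1)), (np.float64(206.3), np.float64(218.1)), (np.float64(205.5), np.float64(215.1)), (np.float64(204.5), np.float64(211.8))]
0.0455 -0.011 [(np.float64(174.3), np.float64(213.2)), (np.float64(173.1), np.float64(210.0)), (np.float64(172.0), np.float64(207.0)), (np.float64(170.8), np.float64(204.0)), (np.float64(169.5), np.float64(200.6))]
0.0455 0.011 [(np.float64(171.6), np.float64(220.3)), (np.float64(170.4), np.float64(217.2)), (np.float64(169.2), np.float64(214.3)), (np.float64(168.0), np.float64(211.2)), (np.float64(166.6), np.float64(207.9))]
```

Emit:
apply_moves(commands=[{"travel":[0,0,0.006],"twist":[0,0,0],"claw":0.085},{"travel":[0,0,0.011],"twist":[0,0,0],"claw":0.085},{"travel":[0,0,0.015],"twist":[0,0,0],"claw":0.085},{"travel":[0,0,0.017],"twist":[0,0,0],"claw":0.085},{"travel":[0,0,0.017],"twist":[0,0,0],"claw":0.085}])

```text
clock: 15.0
position: [0.4334, -0.2259, -0.0064]
tool_rot: [3.141, 0.003, -0.5]
force: [-0.5, -0.7, -0.4]
grip_width: 0.0852
```

Emit:
apply_moves(commands=[{"travel":[0,0,0],"twist":[0,0,0],"claw":0.06},{"travel":[0,0,0],"twist":[0,0,0],"claw":0.05},{"travel":[0,0,0],"twist":[0,0,0],"claw":0.045},{"travel":[0,0,0],"twist":[0,0,0],"claw":0.045}])

```text
clock: 15.4
position: [0.4339, -0.2259, -0.0056]
tool_rot: [3.141, 0.001, -0.5]
force: [-1.3, 1.5, 10.4]
grip_width: 0.045
```

Run:
```python
from workcell import bot
from h import *
s=bot.observe();print(s["position"],s["force"],s["moment"],s["grip_width"])
f=bot.grab_frame("wrist")["frame"];cv2.imwrite("pics/w14.png",f)
```

```text
[ 0.43386829 -0.22588893 -0.0056203 ] [-1.34122826  1.50979604 10.36714413] [ 0.38907366  0.3238961  -0.02175375] 0.04503799121821461
```

View pics/w14.png

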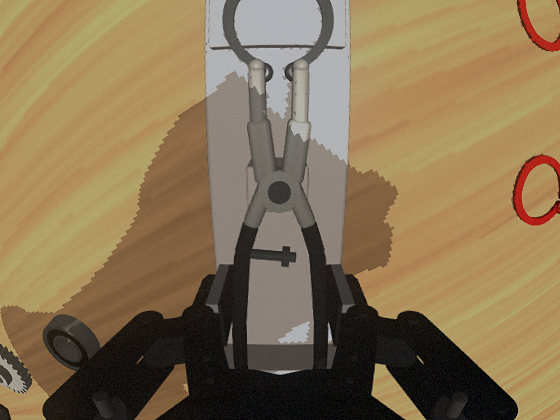

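Emit:
apply_moves(commands=[{"travel":[0,0,0],"twist":[0,0,0],"claw":0.04},{"travel":[0,0,0],"twist":[0,0,0],"claw":0.035},{"travel":[0,0,0],"twist":[0,0,0],"claw":0.03},{"travel":[0,0,0],"twist":[0,0,0],"claw":0.02},{"travel":[0,0,0],"twist":[0,0,0],"claw":0.02},{"travel":[0,0,0],"twist":[0,0,0],"claw":0.02}], force=30)

```text
clock: 16.05
position: [0.4341, -0.2259, -0.0053]
tool_rot: [-3.141, 0.001, -0.5]
force: [-2.5, 3.1, 20.1]
grip_width: 0.0323
```

Run:
```python
from workcell import bot
from h import *
s=bot.observe();print(s["position"],s["force"],s["moment"],s["grip_width"])
f=bot.grab_frame("wrist")["frame"];cv2.imwrite("pics/w15.png",f)
```

```text
[ 0.43412925 -0.22594168 -0.00526052] [-2.52728547  3.11813804 20.07523715] [ 0.70995525  0.37271384 -0.27231861] 0.03234227699073465
```

View pics/w15.png

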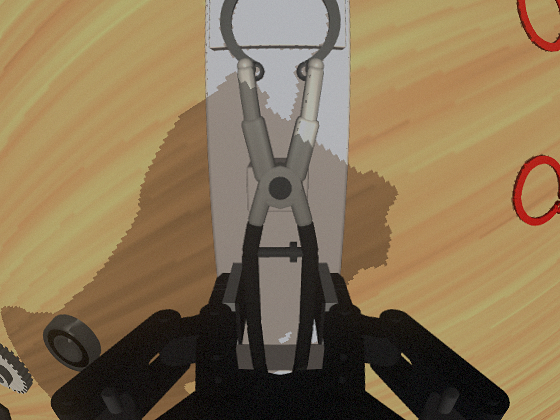

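Emit:
apply_moves(commands=[{"travel":[0,0,-0.002],"twist":[0,0,0],"claw":0.02},{"travel":[0,0,-0.006],"twist":[0,0,0],"claw":0.02},{"travel":[0,0,-0.015],"twist":[0,0,0],"claw":0.02},{"travel":[0,0,-0.03],"twist":[0,0,0],"claw":0.02},{"travel":[0,0,-0.05],"twist":[0,0,0],"claw":0.02},{"travel":[0,0,-0.075],"twist":[0,0,0],"claw":0.02},{"travel":[0,0,-0.1],"twist":[0,0,0],"claw":0.02},{"travel":[0,0,-0.12],"twist":[0,0,0],"claw":0.02},{"travel":[0,0,-0.13],"twist":[0,0,0],"claw":0.02},{"travel":[0,0,-0.13],"twist":[0,0,0],"claw":0.02}])

```text
clock: 17.1
position: [0.4345, -0.2259, 0.1249]
tool_rot: [-3.142, 0.0, -0.499]
force: [0.2, -0.2, -3.4]
grip_width: 0.0315
```

Emit:
apply_moves(commands=[{"travel":[0,0,0],"twist":[0,0,0],"claw":0.02},{"travel":[0,0,0],"twist":[0,0,0],"claw":0.02},{"travel":[0,0,0],"twist":[0,0,0],"claw":0.02}])

```text
clock: 17.4
position: [0.4335, -0.2259, 0.1233]
tool_rot: [3.141, 0.003, -0.5]
force: [-0.3, -0.3, -1.3]
grip_width: 0.0311
```

Run:
```python
from workcell import bot
from h import *
s=bot.observe();T=tool(s);np.save("w16T.npy",T);print(s["position"],s["tool_rot"],s["force"],s["moment"],s["grip_width"])
f=bot.grab_frame("wrist")["frame"];cv2.imwrite("pics/w16.png",f)
g=bot.grab_frame("scene")["frame"]
crop(cv2.convertScaleAbs(g,alpha=1.8),100,120,170,150,4.5,"pics/s16.png")
go(s,[.47,.003,.20],0)
```

```text
[ 0.43349202 -0.22587259  0.1232757 ] [ 3.1406068   0.00317319 -0.49965637] [-0.30427017 -0.25883171 -1.31663953] [ 0.10895391 -0.01713292 -0.00103535] 0.031068335890087714
travel [-0.0779 -0.2183 -0.0767] twist [ 1.000e-02  1.900e-01 -2.863e+01]
```

View pics/w16.png

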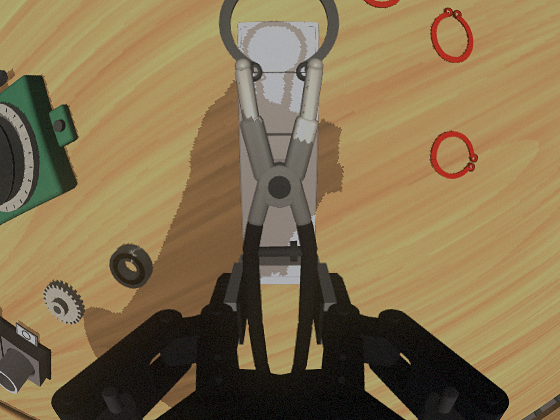

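View pics/s16.png

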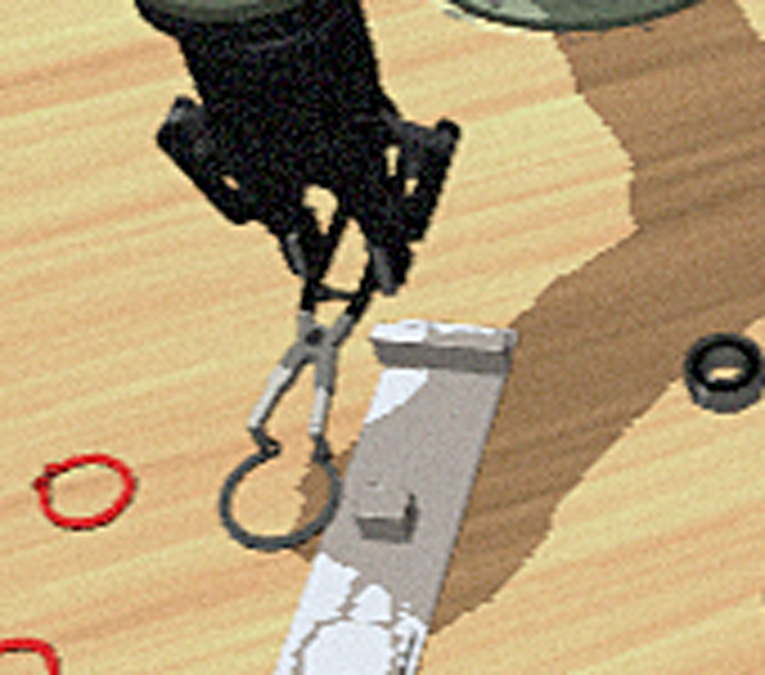

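Run:
```python
from workcell import bot
from h import *
go(bot.observe(),[.5015,.003,.18],0)
```

```text
travel [-0.0503 -0.2334 -0.0566] twist [ 1.000e-02  1.700e-01 -2.863e+01]
```

Emit:
apply_moves(commands=[{"travel":[0,-0.004,-0.015],"twist":[0,0,0],"claw":0.02},{"travel":[0,-0.015,-0.035],"twist":[0,0,-1],"claw":0.02},{"travel":[-0.003,-0.03,-0.05],"twist":[0,0,-3],"claw":0.02},{"travel":[-0.008,-0.05,-0.057],"twist":[0,0,-5.5],"claw":0.02},{"travel":[-0.013,-0.072,-0.057],"twist":[0,0,-8],"claw":0.02},{"travel":[-0.018,-0.094,-0.057],"twist":[0,0,-10.5],"claw":0.02},{"travel":[-0.023,-0.116,-0.057],"twist":[0,0,-13],"claw":0.02},{"travel":[-0.028,-0.138,-0.057],"twist":[0,0,-16],"claw":0.02},{"travel":[-0.033,-0.16,-0.057],"twist":[0,0,-19],"claw":0.02},{"travel":[-0.038,-0.18,-0.057],"twist":[0,0,-22],"claw":0.02}])

```text
clock: 18.5
position: [0.4871, -0.0486, 0.1807]
tool_rot: [-3.142, 0.002, -0.113]
force: [-0.1, -0.8, -1.3]
grip_width: 0.031
```

Run:
```python
from workcell import bot
from h import *
go(bot.observe(),[.5015,.003,.18],0)
```

```text
travel [ 0.0085 -0.0529  0.0007] twist [-0.01  0.13 -6.46]
```

Emit:
apply_moves(commands=[{"travel":[0.003,-0.02,0],"twist":[0,0,-2.5],"claw":0.02},{"travel":[0.006,-0.038,0],"twist":[0,0,-4.7],"claw":0.02},{"travel":[0.0085,-0.05,0],"twist":[0,0.1,-6],"claw":0.02},{"travel":[0.0085,-0.054,0],"twist":[0,0.1,-6.6],"claw":0.02},{"travel":[0.0085,-0.054,0],"twist":[0,0.1,-6.6],"claw":0.02},{"travel":[0.0085,-0.054,0],"twist":[0,0.1,-6.6],"claw":0.02},{"travel":[0.0085,-0.054,0],"twist":[0,0.1,-6.6],"claw":0.02}])

```text
clock: 19.2
position: [0.5014, 0.0022, 0.181]
tool_rot: [-3.141, 0.0, -0.002]
force: [-0.2, -0.2, -1.5]
grip_width: 0.0313
```

Run:
```python
from workcell import bot
from h import *
s=bot.observe();T=tool(s);np.save("w17T.npy",T);print(s["position"],s["tool_rot"],s["force"],s["grip_width"])
f=bot.grab_frame("wrist")["frame"];cv2.imwrite("pics/w17.png",f)
crop(cv2.convertScaleAbs(f,alpha=1.4),180,0,200,140,4,"pics/w17c.png")
g=bot.grab_frame("scene")["frame"];cv2.imwrite("pics/s17.png",g)
crop(cv2.convertScaleAbs(g,alpha=1.6),230,110,160,160,4,"pics/s17c.png")
g=bot.grab_frame("top")["frame"];cv2.imwrite("pics/t17.png",g)
crop(cv2.convertScaleAbs(g,alpha=1.6),220,110,140,130,5,"pics/t17c.png")
```

```text
[0.50141808 0.00215768 0.18098229] [-3.14137936e+00  2.36751323e-04 -1.75549265e-03] [-0.17577961 -0.2296848  -1.51581282] 0.0312997893451164
```

View pics/w17c.png

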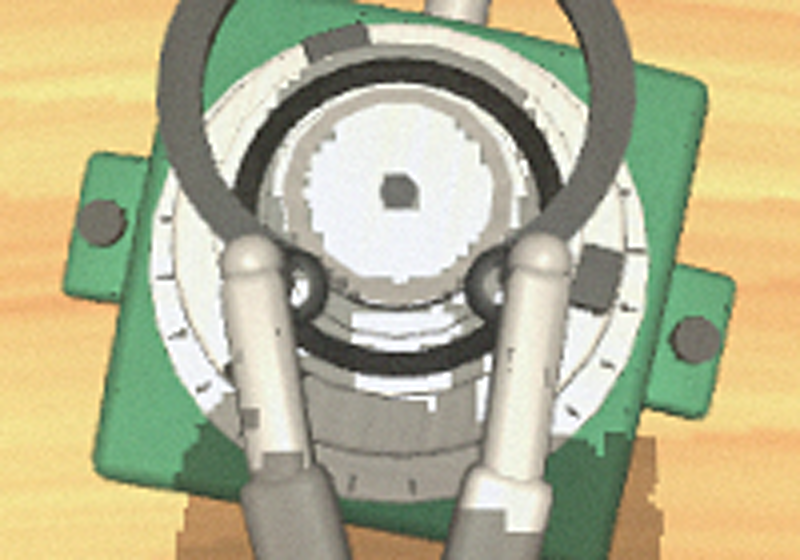

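View pics/s17c.png

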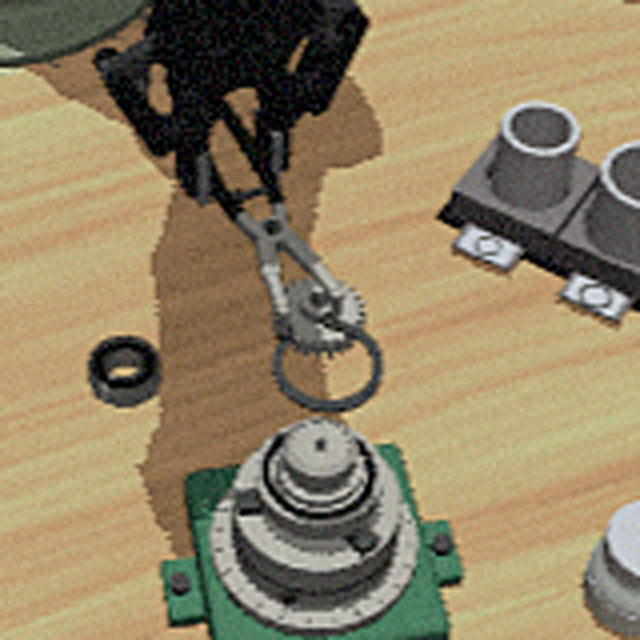

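View pics/t17c.png

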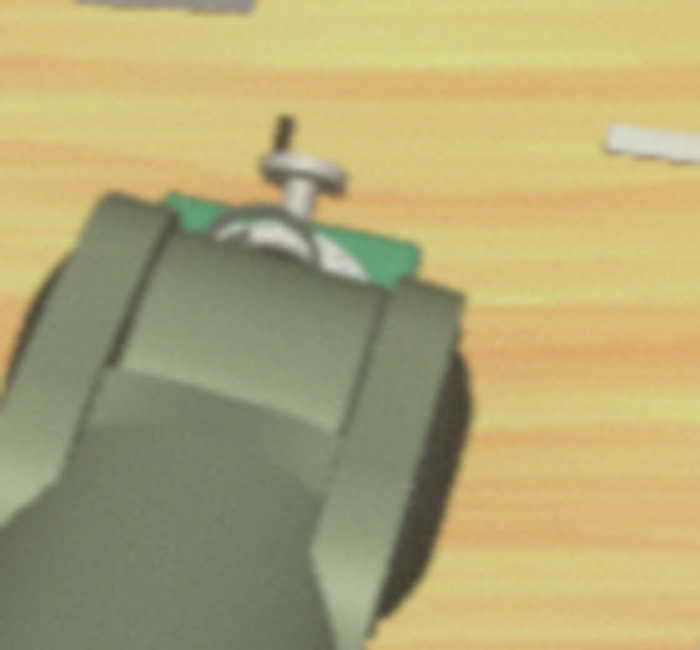

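Emit:
apply_moves(commands=[{"travel":[0,0,0.01],"twist":[0,0,0],"claw":0.02},{"travel":[0,0,0.025],"twist":[0,0,0],"claw":0.02},{"travel":[0,0,0.04],"twist":[0,0,0],"claw":0.02},{"travel":[0,0,0.048],"twist":[0,0,0],"claw":0.02},{"travel":[0,0,0.05],"twist":[0,0,0],"claw":0.02},{"travel":[0,0,0.05],"twist":[0,0,0],"claw":0.02},{"travel":[0,0,0.05],"twist":[0,0,0],"claw":0.02}])

```text
clock: 20.05
position: [0.5018, 0.0029, 0.1313]
tool_rot: [-3.141, -0.0, -0.0]
force: [0.5, -0.5, -0.6]
grip_width: 0.0315
```

Run:
```python
from workcell import bot
from h import *
s=bot.observe();T=tool(s);np.save("w18T.npy",T);print(s["position"],s["tool_rot"],s["force"],s["grip_width"])
f=bot.grab_frame("wrist")["frame"];cv2.imwrite("pics/w18.png",f)
crop(cv2.convertScaleAbs(f,alpha=1.4),180,0,200,120,4,"pics/w18c.png")
g=bot.grab_frame("scene")["frame"];cv2.imwrite("pics/s18.png",g)
crop(cv2.convertScaleAbs(g,alpha=1.6),270,180,80,70,9,"pics/s18c.png")
g=bot.grab_frame("top")["frame"];cv2.imwrite("pics/t18.png",g)
```

```text
[0.50180781 0.00288978 0.13131189] [-3.14120711e+00 -3.19799292e-04 -3.06266037e-04] [ 0.49064308 -0.51383115 -0.60717473] 0.03150525945275667
```

View pics/w18c.png

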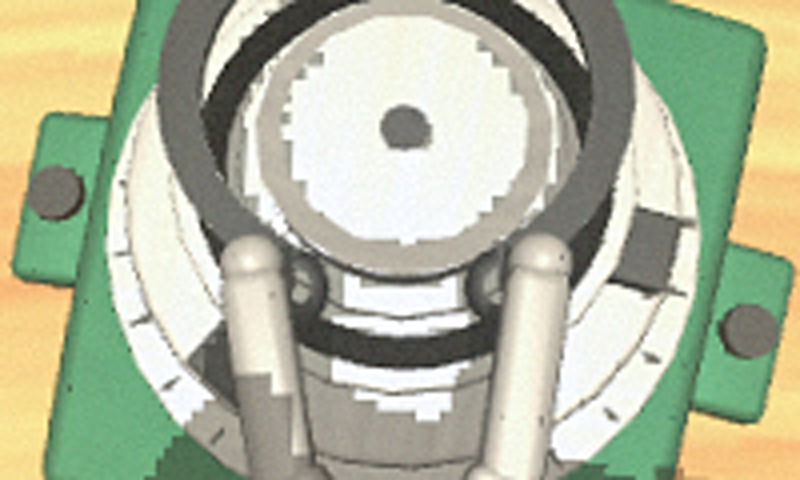

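View pics/s18c.png

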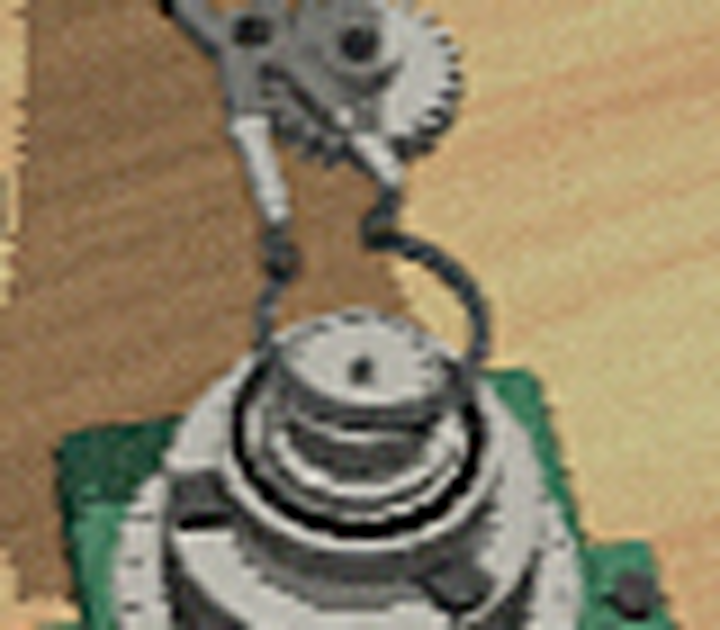

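Run:
```python
from h import *
from workcell import bot
d=bot.grab_frame("scene")
a=cv2.imread("pics/s17.png")[185:250,275:345];b=cv2.imread("pics/s18.png")[185:250,275:345]
f=lambda i:cv2.resize(cv2.convertScaleAbs(i,alpha=1.8),None,fx=5.6,fy=5.6,interpolation=cv2.INTER_CUBIC)
A,B=f(a),f(b)
C=B.copy()
for z,col in((.150,(0,255,0)),(.153,(0,0,255))):
  for r in(.022,.0275):
    cv2.polylines(C,[((circ(d,[.6225,.003],z,r)-[275,185]+.5)*5.6).astype(int).reshape(-1,1,2)],True,col,1)
cv2.polylines(A,[((circ(d,[.6225,.003],.134,.0155)-[275,185]+.5)*5.6).astype(int).reshape(-1,1,2)],True,(255,0,0),1)
cv2.imwrite("pics/cmp.png",np.hstack([A,C]))
```

```text
(no output)
```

View pics/cmp.png

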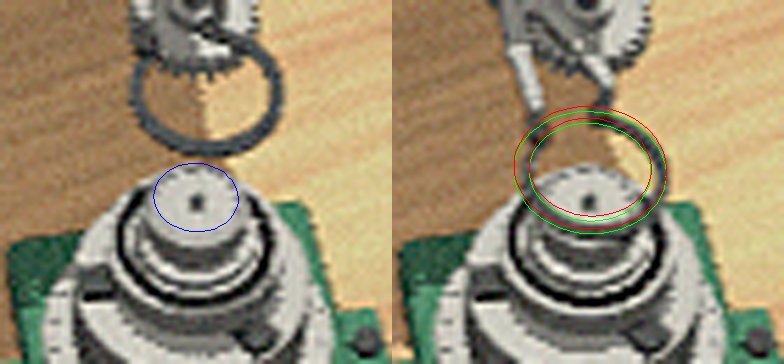

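Run:
```python
from h import *
b=cv2.imread("pics/s18.png")[195:245,285:335]
cv2.imwrite("pics/cl.png",cv2.resize(cv2.convertScaleAbs(b,alpha=1.8),None,fx=12,fy=12,interpolation=cv2.INTER_CUBIC))
```

```text
(no output)
```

View pics/cl.png

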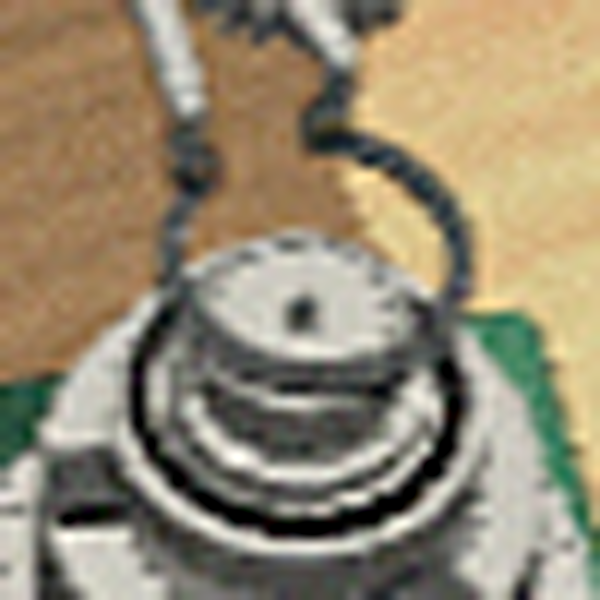

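Run:
```python
from h import *
from workcell import bot
d=bot.grab_frame("scene")
np.set_printoptions(precision=4,suppress=True)
a=onz(d,309.75,220.5,.134);print("axle",a)
for z in(.1505,.152,.1535):
  for c in (a[:2],):
    p=circ(d,c,z,.0275,n=720);print(z,"L%.1f R%.1f B%.1f T%.1f"%(p[:,0].min(),p[:,0].max(),p[:,1].max(),p[:,1].min()), "dpx/dx",proj(d,[a[0]+.001,a[1],z])-proj(d,[a[0],a[1],z]),"dy",proj(d,[a[0],a[1]+.001,z])-proj(d,[a[0],a[1],z]))
print("obs L%.1f R%.1f B%.1f"%(285+160/12-.5,285+466/12-.5,195+377/12-.5))
```

```text
axle [0.6245 0.0026 0.134 ]
0.1505 L296.5 R323.7 B226.9 T205.0 dpx/dx [0.1961 0.3706] dy [ 0.4537 -0.1454]
0.152 L296.5 R323.8 B226.5 T204.6 dpx/dx [0.1964 0.3708] dy [ 0.4544 -0.1455]
0.1535 L296.5 R323.8 B226.1 T204.1 dpx/dx [0.1968 0.371 ] dy [ 0.455  -0.1456]
obs L297.8 R323.3 B225.9
```

Run:
```python
from h import *
import pickle
d=pickle.load(open("wc.pkl","rb"));T=np.load("w18T.npy");f=cv2.imread("pics/w18.png")
im0=cv2.resize(cv2.convertScaleAbs(f[0:95,205:355],alpha=1.4),None,fx=5,fy=5,interpolation=cv2.INTER_CUBIC)
out=[]
for x,col in((.120,(0,0,255)),(.123,(0,255,0)),(.126,(255,0,0))):
  c=(T@[x,-.0003,0,1])[:2];z=T[2,3]+.0223
  for r in(.022,.0275):
    cv2.polylines(im0,[((circ(d,c,z,r,T,n=200)-[205,0]+.5)*5-.5).astype(int).reshape(-1,1,2)],True,col,1)
  print(x,circ(d,c,z,.0275,T,n=400)[:,0].min(),circ(d,c,z,.0275,T,n=400)[:,0].max())
cv2.imwrite("pics/w18o.png",im0)
```

```text
0.12 217.8314334270096 343.8449320376547
0.123 217.90994792234096 343.77447667726153
0.126 218.00366998229612 343.6882634505174
```

View pics/w18o.png

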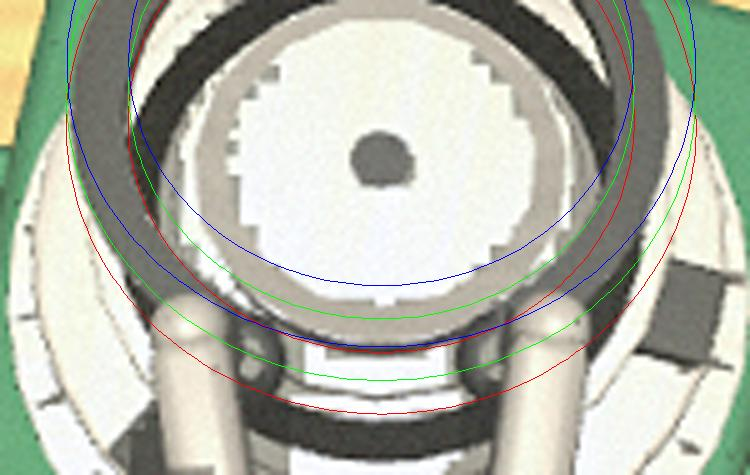

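Run:
```python
from h import *
import pickle
d=pickle.load(open("wc.pkl","rb"));d["fx"]=d["fy"]=d["fx"]*.95;T=np.load("w18T.npy");f=cv2.imread("pics/w18.png")
im0=cv2.resize(cv2.convertScaleAbs(f[0:95,205:355],alpha=1.4),None,fx=5,fy=5,interpolation=cv2.INTER_CUBIC)
for x,col in((.122,(0,0,255)),(.125,(0,255,0)),(.128,(255,0,0))):
  c=(T@[x,-.0012,0,1])[:2];z=T[2,3]+.0223
  for r in(.022,.0275):
    cv2.polylines(im0,[((circ(d,c,z,r,T,n=200)-[205,0]+.5)*5-.5).astype(int).reshape(-1,1,2)],True,col,1)
print(np.linalg.inv(T)@np.r_[onz(d,281.1,31.3,.134,T),1])
a=onz(d,281.1,31.3,.134,T)
cv2.polylines(im0,[((circ(d,a,.134,.0155,T,n=200)-[205,0]+.5)*5-.5).astype(int).reshape(-1,1,2)],True,(255,0,255),1)
cv2.imwrite("pics/w18o.png",im0)
```

```text
[ 1.25257693e-01 -9.40489341e-05 -2.64801383e-03  1.00000000e+00]
```

View pics/w18o.png

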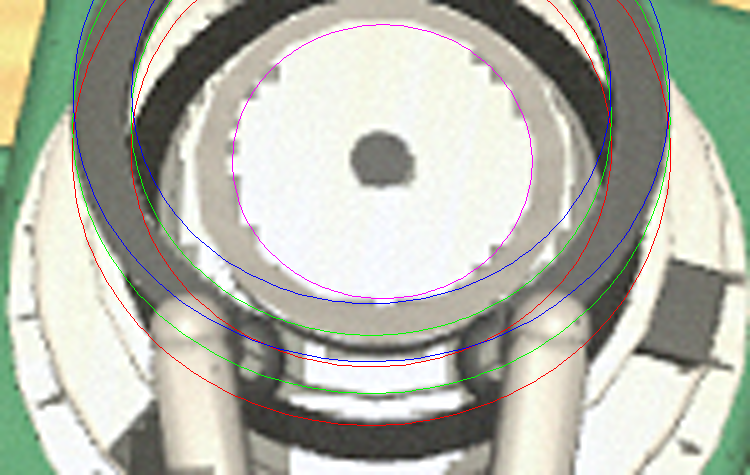

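Emit:
apply_moves(commands=[{"travel":[0.0005,0.0012,0],"twist":[0,0,0],"claw":0.02},{"travel":[0.0005,0.0012,0.004],"twist":[0,0,0],"claw":0.02},{"travel":[0.0005,0.0012,0.008],"twist":[0,0,0],"claw":0.02},{"travel":[0.0005,0.0012,0.012],"twist":[0,0,0],"claw":0.02},{"travel":[0.0005,0.0012,0.012],"twist":[0,0,0],"claw":0.02},{"travel":[0.0005,0.0012,0.012],"twist":[0,0,0],"claw":0.02}])

```text
clock: 20.9
position: [0.502, 0.0017, 0.1188]
tool_rot: [-3.141, 0.001, -0.0]
force: [-0.6, 0.3, -1.7]
grip_width: 0.0311
```

Run:
```python
from workcell import bot
from h import *
s=bot.observe();T=tool(s);np.save("w19T.npy",T);print(s["position"],s["tool_rot"],s["force"],s["moment"],s["grip_width"])
f=bot.grab_frame("wrist")["frame"];cv2.imwrite("pics/w19.png",f)
g=bot.grab_frame("scene")["frame"];cv2.imwrite("pics/s19.png",g)
A=cv2.resize(cv2.convertScaleAbs(f[0:90,210:350],alpha=1.4),None,fx=5,fy=5,interpolation=cv2.INTER_CUBIC);cv2.imwrite("pics/w19c.png",A)
crop(cv2.convertScaleAbs(g,alpha=1.8),285,195,50,50,10,"pics/s19c.png")
```

```text
[0.50196431 0.00166452 0.1187612 ] [-3.14143902e+00  5.92650859e-04 -3.77565864e-04] [-0.58928826  0.31815058 -1.68405966] [-0.00636342  0.04300654 -0.01777712] 0.031141804382943377
```

View pics/w19c.png

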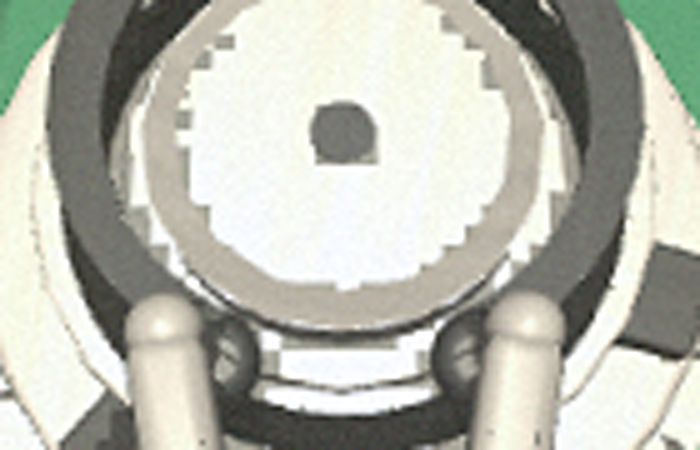

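View pics/s19c.png

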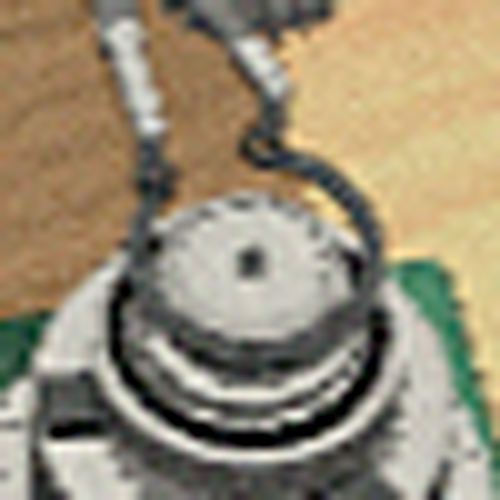

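Emit:
apply_moves(commands=[{"travel":[0,0,0.003],"twist":[0,0,0],"claw":0.02},{"travel":[0,0,0.006],"twist":[0,0,0],"claw":0.02},{"travel":[0,0,0.009],"twist":[0,0,0],"claw":0.02},{"travel":[0,0,0.012],"twist":[0,0,0],"claw":0.02},{"travel":[0,0,0.012],"twist":[0,0,0],"claw":0.02},{"travel":[0,0,0.012],"twist":[0,0,0],"claw":0.02}])

```text
clock: 21.6
position: [0.502, 0.0017, 0.1068]
tool_rot: [-3.141, 0.0, -0.0]
force: [0.5, -0.3, -1.6]
grip_width: 0.0313
```

Run:
```python
from workcell import bot
from h import *
s=bot.observe();T=tool(s);np.save("w20T.npy",T);print(s["position"],s["tool_rot"],s["force"],s["moment"],s["grip_width"])
f=bot.grab_frame("wrist")["frame"];cv2.imwrite("pics/w20.png",f)
g=bot.grab_frame("scene")["frame"];cv2.imwrite("pics/s20.png",g)
A=cv2.resize(cv2.convertScaleAbs(f[0:90,210:350],alpha=1.4),None,fx=5,fy=5,interpolation=cv2.INTER_CUBIC)
B=cv2.resize(cv2.convertScaleAbs(g[195:245,285:335],alpha=1.8),None,fx=9,fy=9,interpolation=cv2.INTER_CUBIC)
cv2.imwrite("pics/w20c.png",A);cv2.imwrite("pics/s20c.png",B)
```

```text
[0.50196979 0.00167683 0.10684033] [-3.14136380e+00  4.91082881e-04 -3.65684555e-04] [ 0.46555603 -0.26321626 -1.55468846] [-0.03017543  0.03256313  0.00180889] 0.031312074552145644
```

View pics/w20c.png

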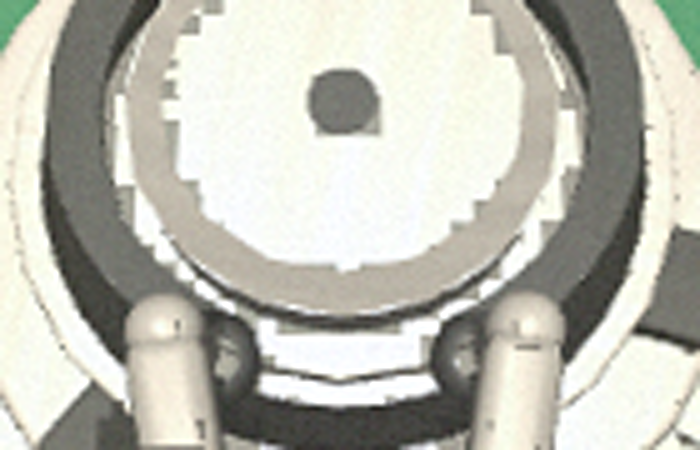

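View pics/s20c.png

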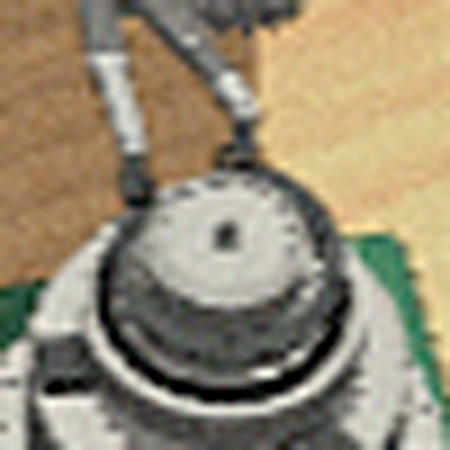

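Emit:
apply_moves(commands=[{"travel":[0,0,0.002],"twist":[0,0,0],"claw":0.02},{"travel":[0,0,0.004],"twist":[0,0,0],"claw":0.02},{"travel":[0,0,0.006],"twist":[0,0,0],"claw":0.02},{"travel":[0,0,0.008],"twist":[0,0,0],"claw":0.02},{"travel":[0,0,0.009],"twist":[0,0,0],"claw":0.02},{"travel":[0,0,0.009],"twist":[0,0,0],"claw":0.02},{"travel":[0,0,0.009],"twist":[0,0,0],"claw":0.02}])

```text
clock: 22.4
position: [0.502, 0.0017, 0.0979]
tool_rot: [-3.141, 0.0, -0.0]
force: [1.4, 0.1, -2.0]
grip_width: 0.031
```

Emit:
apply_moves(commands=[{"travel":[0,0,0.0005],"twist":[0,0,0],"claw":0.02},{"travel":[0,0,0.001],"twist":[0,0,0],"claw":0.02},{"travel":[0,0,0.001],"twist":[0,0,0],"claw":0.02},{"travel":[0,0,0.001],"twist":[0,0,0],"claw":0.02}])

```text
clock: 22.8
position: [0.502, 0.0017, 0.0969]
tool_rot: [-3.141, 0.0, -0.0]
force: [-0.8, 0.7, -1.0]
grip_width: 0.0313
```

Run:
```python
from workcell import bot
from h import *
s=bot.observe();T=tool(s);np.save("w21T.npy",T);print(s["position"],s["tool_rot"],s["force"],s["moment"],s["grip_width"])
f=bot.grab_frame("wrist")["frame"];cv2.imwrite("pics/w21.png",f)
g=bot.grab_frame("scene")["frame"];cv2.imwrite("pics/s21.png",g)
A=cv2.resize(cv2.convertScaleAbs(f[0:90,210:350],alpha=1.4),None,fx=5,fy=5,interpolation=cv2.INTER_CUBIC)
B=cv2.resize(cv2.convertScaleAbs(g[195:245,285:335],alpha=1.8),None,fx=11,fy=11,interpolation=cv2.INTER_CUBIC)
cv2.imwrite("pics/w21c.png",A);cv2.imwrite("pics/s21c.png",B)
```

```text
[0.50203321 0.0017421  0.09692403] [-3.14127784e+00  2.79440191e-04 -2.34249462e-04] [-0.77106028  0.71002208 -1.01100441] [ 0.02319319  0.0134615  -0.00798622] 0.031268231950372746
```

View pics/w21c.png

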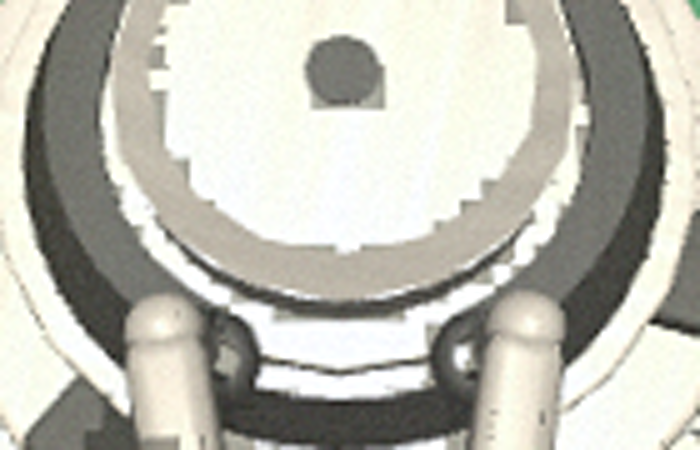

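View pics/s21c.png

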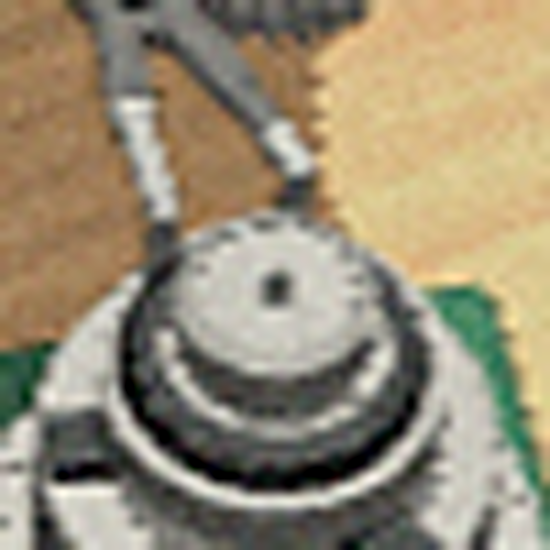

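Emit:
apply_moves(commands=[{"travel":[0,0,0.0005],"twist":[0,0,0],"claw":0.02},{"travel":[0,0,0.001],"twist":[0,0,0],"claw":0.02},{"travel":[0,0,0.001],"twist":[0,0,0],"claw":0.02},{"travel":[0,0,0.001],"twist":[0,0,0],"claw":0.02}])

```text
clock: 23.3
position: [0.502, 0.0018, 0.0959]
tool_rot: [-3.141, 0.0, -0.0]
force: [0.0, -1.0, -1.0]
grip_width: 0.0311
```

Run:
```python
from workcell import bot
for i in range(4):
    s=bot.observe();print(s["position"],s["force"],s["moment"]); bot.grab_frame("top")
```

```text
[0.50198012 0.00176107 0.09589168] [ 0.03597775 -1.02135555 -0.99099598] [0.06955348 0.00984118 0.04272072]
[0.50199491 0.00174232 0.09590279] [-0.62030722  0.05299816 -1.03286986] [ 0.03521698 -0.01460764 -0.01099439]
[0.50200945 0.00179312 0.09592097] [ 0.1425403  -0.14008793 -0.34808281] [0.00767238 0.06854256 0.02448859]
[0.50200155 0.00176149 0.09591731] [-0.89003122  0.11385966 -0.669263  ] [-0.06763502  0.07241084  0.05706368]
```

Emit:
apply_moves(commands=[{"travel":[0,0,0.0005],"twist":[0,0,0],"claw":0.02},{"travel":[0,0,0.001],"twist":[0,0,0],"claw":0.02},{"travel":[0,0,0.001],"twist":[0,0,0],"claw":0.02},{"travel":[0,0,0.001],"twist":[0,0,0],"claw":0.02}])

```text
clock: 23.9
position: [0.502, 0.0017, 0.0949]
tool_rot: [-3.141, 0.0, -0.0]
force: [-1.2, 0.8, -0.1]
grip_width: 0.031
```

Run:
```python
from workcell import bot
import numpy as np,cv2
F=[];M=[]
for i in range(6):
    s=bot.observe();F.append(s["force"]);M.append(s["moment"]); d=bot.grab_frame(["wrist","scene","top"][i%3])
    cv2.imwrite("pics/x%d.png"%i,d["frame"])
print(s["position"],np.mean(F,0),np.mean(M,0),s["grip_width"])
f=cv2.imread("pics/x0.png");g=cv2.imread("pics/x1.png")
A=cv2.resize(cv2.convertScaleAbs(f[0:90,210:350],alpha=1.4),None,fx=5,fy=5,interpolation=cv2.INTER_CUBIC)
B=cv2.resize(cv2.convertScaleAbs(g[195:245,285:335],alpha=1.8),None,fx=11,fy=11,interpolation=cv2.INTER_CUBIC)
cv2.imwrite("pics/w22c.png",A);cv2.imwrite("pics/s22c.png",B)
```

```text
[0.50199491 0.00174433 0.09491443] [-1.20533756  0.15224949 -0.28318038] [-0.00705993  0.06456628  0.01082461] 0.03152238165083237
```

View pics/w22c.png

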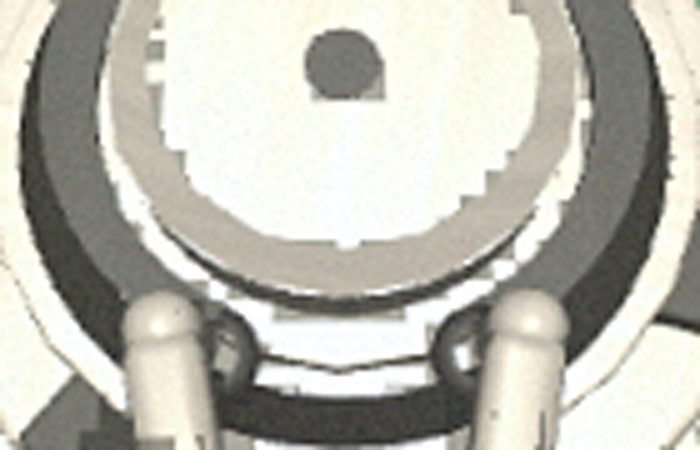

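View pics/s22c.png

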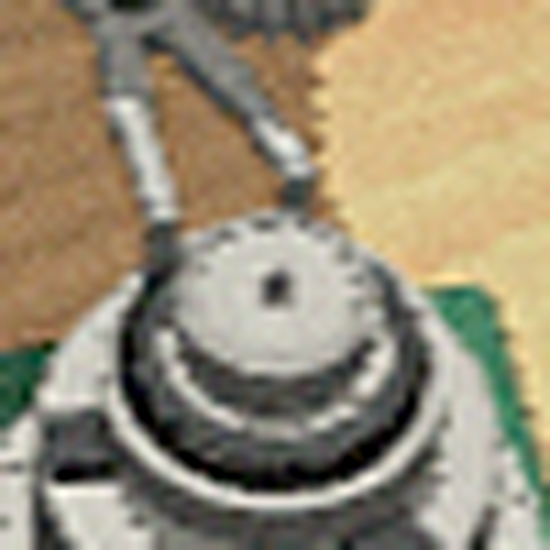

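Run:
```python
from h import *
from workcell import bot
import pickle
s=bot.observe();T=tool(s);f=cv2.imread("pics/x3.png")
d=pickle.load(open("wc.pkl","rb"));d["fx"]=d["fy"]=d["fx"]*.95
im0=cv2.resize(cv2.convertScaleAbs(f[0:90,205:355],alpha=1.4),None,fx=5,fy=5,interpolation=cv2.INTER_CUBIC)
a=onz(d,210+344/5-.5+.1,65/5-.4,.134,T);print(a,(np.linalg.inv(T)@np.r_[a,1])[:2])
def dr(c,z,r,col): cv2.polylines(im0,[((circ(d,c,z,r,T,n=200)-[205,0]+.5)*5-.5).astype(int).reshape(-1,1,2)],True,col,1)
dr(a,.134,.0155,(255,0,255))
for r in(.022,.0275): dr(a,.118,r,(0,255,0))
cv2.imwrite("pics/w22o.png",im0)
g=bot.grab_frame("scene");b=onz(g,309.75,220.5,.134)
B=cv2.resize(cv2.convertScaleAbs(g["frame"][195:245,285:335],alpha=1.8),None,fx=11,fy=11,interpolation=cv2.INTER_CUBIC)
for r in(.022,.0275): cv2.polylines(B,[((circ(g,b,.118,r)-[285,195]+.5)*11-.5).astype(int).reshape(-1,1,2)],True,(0,255,0),1)
cv2.imwrite("pics/s22o.png",B)
```

```text
[0.62614655 0.00302723 0.134     ] [ 0.12410781 -0.00134772]
```

View pics/w22o.png

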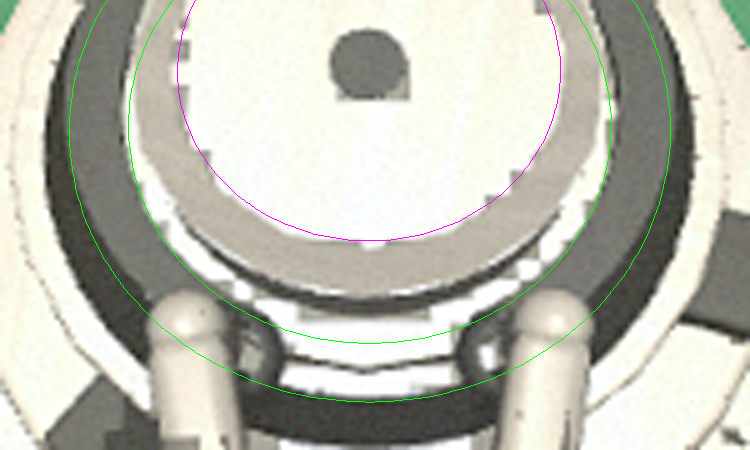

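View pics/s22o.png

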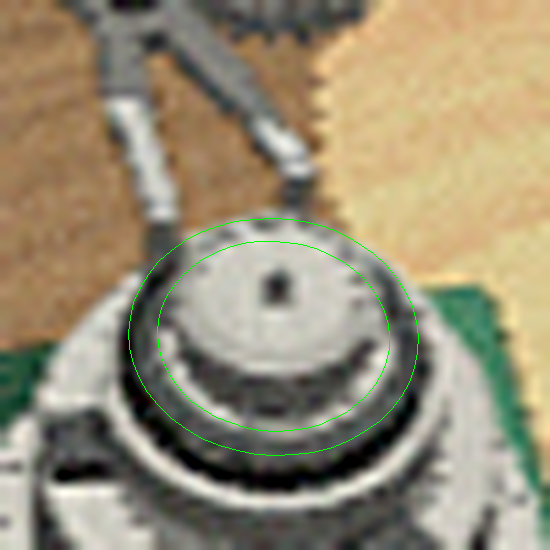

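Run:
```python
from workcell import bot
s=bot.observe();print(s["clock"],s["position"],s["force"],s["grip_width"],abs(s["qd"]).max())
print(bot.job_done())
```

```text
24.25 [0.50196165 0.00176038 0.09488895] [-1.45491162 -0.80308818  0.11625129] 0.03130757380092654 0.0014457755364770332
the job is handed in; nothing more can be done
None
```

I stood the sleeve in its own insert (the 56 mm recess) and let it go. I then squeezed the pliers to their stop, carried the spread circlip to the axle and lowered it over the end to the washer. The job was handed in at 24.25 s with the pliers still held squeezed.

**Last checks**
- **Circlip position:** overlays in the wrist and scene views put it centred on the axle to about 1 mm, at washer height. I did not measure how level it is directly.
- **Contact:** the vertical force rose from about -1.6 N to about 0 over the last 2 mm, which suggests light contact with the washer. The change was small, so this is not a firm proof.
- **Grip:** finger opening 31 mm (34 mm nominal across the handles at the stop, and the sleeve also read about 2 mm under size), with a 30 N grip. The arm was still.
- **Sleeve:** it stood upright in its insert in the last wide view, before the circlip was lowered.

**What failed or disagreed**
- **First pliers grasp missed:** the fingers closed just above the handles. Two cameras showed the fingertips about 25 mm behind the stated TCP, so I went about 20 mm lower. The second grasp held.
- **Wrist camera scale:** sizes came out about 4–5 % too small. I corrected for this and placed the circlip relative to the axle in the same picture.
- **Axle position:** fixed-camera and wrist estimates of its x differed by up to about 9 mm.

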